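# Load and clamp the compression-set chamber

### The arm

A 7-joint arm with a two-finger parallel gripper is mounted at the origin on the work surface. World frame = base frame: x ahead of the robot, y to its left, z up, the work surface at z = 0. Lengths are in m, angles in degrees, forces in N, time in s.
With the tool pointing down it reaches from about 0.425 to 0.875 m from the base axis. Payload 4.7 kg.
Tool frame: the origin (TCP) lies midway between the tips of the shut fingers; the grasp point (between the pads) lies env.grip_point_offset behind it (env.grip_point_offset is the distance from the TCP to the grasp point, in m); z points along the fingers, y is the line along which they close (so a half turn about z gives the same grasp; the last joint's range is limited). The gripper opens to 87 mm and grips with 3 to 60 N. Pads are 19 mm wide; open, the fingers measure 117 mm over their backs; the gripper's body (75 mm by 190 mm) begins 51 mm behind the grasp point.
Start: joints at [-71.328, 18.392, -4.016, 83.108, 1.295, 78.541, -3.26], TCP at [0.199, 0.619, 0.223] pointing down, gripper open.
Joint ranges: [-163.93, 163.93], [-17.29, 119.83], [-79.2, 71.16], [3.27, 140.29], [-89.18, 269.18], [5.43, 117.66], [-154.24, 154.24]. Speed limits (degrees/s): [147.25, 147.25, 180, 180, 180, 180, 180].

### API

Orientations are given as [roll, pitch, yaw] about the fixed x, y, z axes, in that order (R = Rz(yaw) Ry(pitch) Rx(roll)).
In Python, from cell import env gives the robot as it stands.
- The arm moves only by the shell command python3 -m creep 'ROWS' [FORCE]. ROWS is a JSON object of lists of equal length, an entry for each row: "translation": the shift along the tool's x, y, z in units of 0.08 m (1.0 is 0.08 m), a list of three; "turn": the turn, a rotation vector about the tool's x, y, z in units of 180 degrees (1.0 is 180 degrees), a list of three; "grip": the opening, from 0 (shut) to 1 (fully open). In form: {"translation": [[x, y, z], ...], "turn": [[ax, ay, az], ...], "grip": [grip, ...]}. A call has 1 to 5 rows; each row shifts and turns the commanded pose from where the row before left it, along the tool's axes as they then stand; what a row does not reach is not made up. A row lasts 1/8 s, in which the tool goes at most 62.5 mm and 10.7 degrees, less where a joint would pass 70% of its speed; a pose out of reach is approached as far as the arm can. A call with a number of a shift or a turn outside -1 to 1 is refused whole. A call with a gripper value outside its range is refused whole. The fingers move at their own pace and stop on an object; FORCE is the grip in N (left out, the last holds). Time passes only in rows, so rows that do not move let the fingers close. It gives the time, the measured TCP pose, the force, the opening and the grip force at its end, in the units of the state.
- env.get_obs(): the state, without advancing time (a new reading comes with each control period).
- env.read_camera(name): name is "side" or "top" or "wrist"; returns a dict with "frame" (480x640x3 uint8, red, green, blue), "z_map" (480x640 float32, m along the optical axis (not along the pixel's ray), 0 where there is no reading), "K" (3x3 intrinsics, pixels), "D" ([k1, k2, p1, p2, k3] as OpenCV has them; the pictures are not rectified), "rvec" (rotation vector, rad) and "tvec" (3), from world to camera coordinates, as OpenCV has them. Camera axes: x right, y down, z forward; pixel columns grow to the right and rows downward; lengths in m; the calibration is good to about 2 mm. A picture is of the moment at which its call begins.
- env.sign_off(): hands the job in; it is judged then, once.
The state is a dict: "time_s": time; "qpos": joint angles; "joint_velocities": joint speeds; "effort": joint torques, N m; "tool_pos": TCP position; "tool_rot": TCP orientation; "force": force on the tool from outside, world axes, zero at the start; "wrist_torque": the same for the moment, N m; "grip_width": finger opening in m; "grasp_force": force on a finger pad.
Only numpy, scipy, OpenCV 4.12 (cv2) and the standard library are available. Lean on these libraries where they do the work, as an engineer would, in place of code of your own. Each camera call takes 0.05 s, during which the arm holds its last target. There are 200 camera calls.

### The job

Lay every loose round test specimen in the open sample drawer of the white test chamber, then push the drawer fully home until it snaps into its detent. Then use the red-handled ratchet wrench on the toothed clamp bolt on the chamber's deck to tighten it clockwise at least until the green marks line up, swinging the handle back and forth and turning the bolt only with the wrench. Lay the wrench back on its rubber mat and roll the timer's thumbwheel to 4, the green face, without disturbing the jar, the brass weight or the steel block.

Things in the scene. Friction and masses are not known exactly. Their poses are not given: they have to be found in the camera images.
- puck0_center (a point): Loose round white nylon specimen, diameter 40 mm, 24 mm high, about 60 g, lying flat on the table left of the chamber; point at its centre, z up its axis. May be absent.
- puck1_center (a point): Loose round black rubber specimen, diameter 40 mm, 24 mm high, about 60 g, lying flat on the table left of the chamber; point at its centre, z up its axis. May be absent.
- puck2_center (a point): Loose round terracotta (red-brown) specimen, diameter 40 mm, 24 mm high, about 60 g, lying flat on the table left of the chamber; point at its centre, z up its axis. May be absent.
- puck3_center (a point): Loose round yellow plastic specimen, diameter 40 mm, 24 mm high, about 60 g, lying flat on the table left of the chamber; point at its centre, z up its axis. May be absent.
- chamber: White fixed test chamber, 190 mm (x) by 250 mm (y), 80 mm high; origin at the centre of its underside, x pointing from its drawer side to its back, z up. Its flat top is the deck, 80 mm above the table (underside of the deck 72 mm). The clamp bolt stands on the deck at x 0, y +75 mm, so the wrench can lie flat on the deck round the bolt with its handle towards -y.
- drawer_floor (a point): Centre of the drawer tray's inner floor, 13 mm above the table, moving with the drawer; axes as the chamber's, +x from the blue front panel into the chamber. Inner room 115 mm (x) by 202 mm (y), walls 5 mm thick, 40 mm high above this floor. The chamber's front edge is at x = drawer - 0.060 m in this frame; beyond it the tray is under the deck.
- drawer_front (a point): Centre of the outer face of the drawer's flat blue front panel (246 mm wide, reaching from 6 to 72 mm above the table, 12 mm thick; this point is 39 mm above the table). Same axes: push it along its +x.
- drawer (a joint): Drawer slide, m: 0 = fully home, up to 0.13 = open; starts at 0.112 to 0.13. About 1 N of friction; over the last 12 mm a sprung detent first resists (about 4 to 8 N), then, within about 4 mm of home, pulls the drawer home. Home means under 0.003.
- bolt_hub: Head of the clamp bolt, turning with it; origin on its axis at deck level, z up. 12 upright saw teeth, 45 mm across, under a smooth cone: 45 mm across at 21 mm above the deck, narrowing to a flat top 24 mm across, 36 mm above the deck. The bolt is tight when the green bar on its top points at the green bar on the deck, on the bolt's far side (chamber +x).
- clamp_bolt (a joint): Turn of the clamp bolt, rad, growing clockwise seen from above: starts at 0 to 0.5, the green marks line up at 3.1, hard stop at 3.5; tight means over 2.85. Friction about 0.25 N m, stays where it is left.
- wrench_head (a point): Ratchet wrench (0.4 kg): centre of its steel head, half-way up; head 20 mm thick, 66 mm across, round hole 49 mm across that is pushed down lightly (under 10 N) over the bolt until its underside lies on the deck. Own +x points from handle to head, z up. A sprung pawl in the hole catches the teeth at any angle, drives the bolt clockwise and slips (a tooth each 0.52 rad) when swung back; swing back slightly before lifting off.
- wrench_grip (a point): Grip point on the wrench's red handle, 90 mm from the head's centre (towards the wrench's -x), near its centre of mass, half-way up; handle 18 mm wide, 22 mm high, running from 45 to 205 mm from the head's centre. Same axes as wrench_head. Underside 11 mm below this point. The wrench works only this side up.
- mat_top (a point): Centre of the top of the fixed black rubber mat, 110 mm (its x) by 280 mm (its y), 4 mm thick, on which the wrench lies at the start, head to the mat's +y. To lie on it, the wrench's head centre and grip point must be over the mat.
- wheel_top (a point): Highest point of the timer's thumbwheel (fixed to the timer): white wheel, radius 25 mm, 18 mm wide, rising 15 mm out of the grey timer box (90 by 100 mm, 55 mm high). Frame: x the rolling direction at the top, y the wheel's axis, z up. The number is that of the face on top, between the red marks, shown by black dots, 0 to 7; face 4 is green.
- thumbwheel (a joint): Turn of the wheel, rad: number times 0.785; clicks into a detent at each number. Grows when the top is rubbed towards wheel_top's +x (25 mm of rubbing is 1 rad); it takes about 1 to 2 N at the rim, so press with a few N. Starts at 0, 1 or 2; 4 is 3.14, within 0.2.
- jar: Bystander: amber jar with blue lid, 56 mm diameter, 85 mm high; origin at the centre of its underside.
- weight: Bystander: brass weight, 48 mm diameter, 64 mm high; origin at the centre of its underside.
- gauge_block: Bystander: steel block 50 by 30 by 30 mm; origin at the centre of its underside.
- wrench: The wrench as a whole: origin on the underside at the head's centre, axes as wrench_head.
Mind the look-alikes: they are no part of the job. What is meant by the part that bears puck2_center is not blue, and is the smaller of those in its own colour.

How it is judged:
By the outcome, as a careful person would: the job done as asked, in the order asked, and still so for the second after the job is handed in, with the robot touching nothing.
Of puck0, puck1, puck2, puck3 only 2 to 4 are there at a start; the rules pass over those that are not, and their reading is None.
At some moment in a run one of puck0, puck1, puck2, puck3 may be knocked a few centimetres aside while the robot is not near it.
Once in a run the grip may slacken for a moment while it holds something.
It also fails if it takes over 210 s, if anything falls off the work surface, if the arm or the gripper's body presses on something with over 40 N, if the wrist force passes 120 N, or if a joint passes its speed limit or range.

## Working session

There is one attempt and no reset: what is moved stays moved. The work goes in short steps, Python scripts to look and compute and a shell command to move; the robot and the scene stay as the last step left them, time stands still between calls to the robot, and variables do not carry over. Pictures are saved under pics/ and viewed, at most 14 in all, crops included, and the job is handed in when it is done.

```bash
ls; mkdir -p pics; cat > h.py <<'E'
import numpy as np, cv2, pickle
from cell import env
from scipy.spatial.transform import Rotation as R
def snap(n):
    c=env.read_camera(n); pickle.dump(c,open(f'/tmp/{n}.pkl','wb')); return c
def load(n): return pickle.load(open(f'/tmp/{n}.pkl','rb'))
def save(c,p,crop=None,s=1):
    im=c['frame'][:,:,::-1]
    if crop: im=im[crop[1]:crop[3],crop[0]:crop[2]]
    if s!=1: im=cv2.resize(im,None,fx=s,fy=s,interpolation=cv2.INTER_CUBIC)
    cv2.imwrite(p,im)
def ray(c,uv):
    n=cv2.undistortPoints(np.array(uv,float).reshape(-1,1,2),c['K'],np.array(c['D'],float)).reshape(-1,2)
    Rm=cv2.Rodrigues(np.array(c['rvec'],float))[0]; t=np.array(c['tvec'],float).reshape(3)
    return -Rm.T@t, np.c_[n,np.ones(len(n))]@Rm
def onz(c,uv,z):
    o,d=ray(c,uv); return o+d*((z-o[2])/d[:,2])[:,None]
def deep(c,uv):
    o,d=ray(c,uv); uv=np.array(uv,int).reshape(-1,2); return o+d*c['z_map'][uv[:,1],uv[:,0]][:,None]
def proj(c,P):
    return cv2.projectPoints(np.array(P,float).reshape(-1,1,3),np.array(c['rvec'],float),np.array(c['tvec'],float),c['K'],np.array(c['D'],float))[0].reshape(-1,2)
E
python3 - <<'E'
from h import *
for n in('top','side'):
    c=snap(n); save(c,f'pics/{n}0.png'); print(n,ray(c,[[320,240]]))
o=env.get_obs(); print(o['tool_pos'],o['tool_rot'],env.grip_point_offset,o['force'])
E
```

```text
pics
top (array([0.3534428 , 0.03697961, 1.27232658]), array([[ 0.17605152,  0.02456881, -0.98412383]]))
side (array([0.25567574, 0.81027684, 0.67022431]), array([[ 0.3123975 , -0.74479643, -0.58977726]]))
[0.19929732 0.61819723 0.22160133] [-1.79906583e+02  7.15916283e-03  1.62138185e+02] 0.0187 [-0.53127601  0.23770369 -0.07455948]
```

View pics/top0.png

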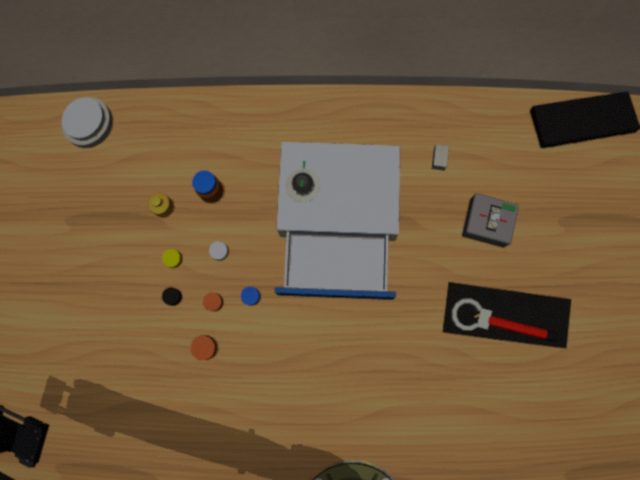

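View pics/side0.png

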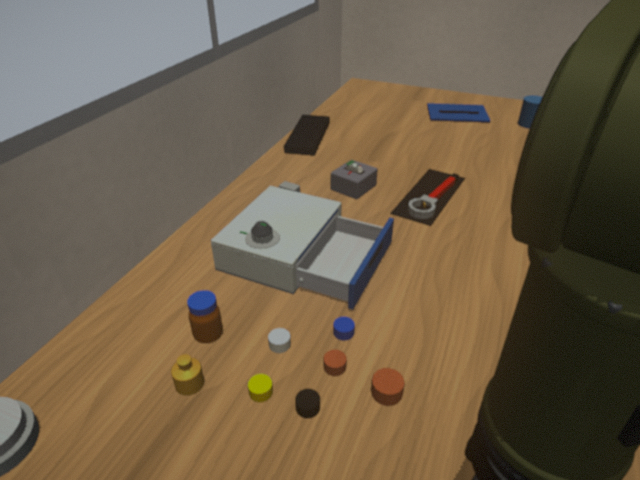

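Top view, candidates: white (218,251), yellow (172,258) and black (172,297) pucks. There are two terracotta discs, a small one at (212,302) and a large one at (203,348). There is also a blue disc at (250,296), a blue-lidded jar (205,183) and a brass weight (160,205). Choosing white, yellow, black and the *smaller* terracotta; the blue and large ones are look-alikes. A second black mat at (585,120) is not the wrench's.

```bash
cat >> h.py <<'E'
def pucks(c,z=0.024,box=(130,225,270,375)):
    hsv=cv2.cvtColor(c['frame'],cv2.COLOR_RGB2HSV); out={}
    rng={'white':((0,0,140),(180,50,255)),'yellow':((24,180,90),(35,255,255)),'black':((0,0,0),(180,255,45)),'terra':((0,150,100),(10,255,255)),'blue':((105,150,60),(130,255,255))}
    for k,(a,b) in rng.items():
        m=cv2.inRange(hsv,a,b); M=np.zeros_like(m); M[box[1]:box[3],box[0]:box[2]]=255; m&=M
        for q in cv2.findContours(m,0,2)[0]:
            if cv2.contourArea(q)<80: continue
            (u,v),r=cv2.minEnclosingCircle(q); mo=cv2.moments(q); u,v=mo['m10']/mo['m00'],mo['m01']/mo['m00']
            out.setdefault(k,[]).append((onz(c,[[u,v]],z)[0,:2].round(3),(round(u),round(v)),round(r,1)))
    return out
E
python3 - <<'E'
from h import *
c=load('top'); 
for k,v in pucks(c).items(): print(k,v)
h=cv2.cvtColor(c['frame'],cv2.COLOR_RGB2HSV)
# chamber, drawer etc using depth heights
v,u=np.mgrid[:480,:640]; P=deep(c,np.c_[u.ravel(),v.ravel()]).reshape(480,640,3); np.save('/tmp/P.npy',P)
Z=P[:,:,2]
def rect(m,z,name):
    q=max(cv2.findContours(m.astype(np.uint8)*255,0,2)[0],key=cv2.contourArea)
    w=onz(c,q.reshape(-1,2),z)[:,:2].astype(np.float32); (x,y),s,a=cv2.minAreaRect(w*1000); print(name,round(x,1),round(y,1),np.round(s,1),round(a,2),cv2.boxPoints(((x,y),s,a)).round(0).tolist())
B=np.zeros((480,640),bool); B[130:260,270:410]=1
rect(B&(abs(Z-.08)<.006),.08,'deck')
rect((h[:,:,0]>100)&(h[:,:,0]<130)&(h[:,:,1]>120)&(v>280)&(u>270)&(u<410)&(Z>.06),.072,'panel')
rect((h[:,:,2]<60)&(v>275)&(u>430)&(u<590)|((h[:,:,1]>200)&(h[:,:,0]<8)&(u>430)&(v>270)),.004,'mat')
rect((h[:,:,1]>150)&((h[:,:,0]<8)|(h[:,:,0]>172))&(u>480)&(v>300),.026,'handle')
rect((v>185)&(v<255)&(u>455)&(u<530)&(abs(Z-.055)<.006),.055,'timer')
rect((h[:,:,2]>110)&(h[:,:,1]<70)&(u>445)&(u<495)&(v>290)&(v<345),.024,'wrhead')
print(P[315,483],P[300,468],P[325,520],P[210,340],P[184,303],P[265,335],P[217,494])
save(c,'pics/c1.png',(130,220,290,370),5)
save(c,'pics/c2.png',(430,180,590,350),4)
E
```

```text
yellow [(array([0.537, 0.39 ]), (171, 258), 9.3)]
black [(array([0.454, 0.384]), (172, 296), 9.4)]
terra [(array([0.347, 0.313]), (203, 347), 11.8), (array([0.444, 0.295]), (212, 301), 8.7)]
blue [(array([0.457, 0.215]), (250, 296), 9.0)]
deck 677.9 29.1 [250.4 191.8] 88.23 [[578.0, -93.0], [770.0, -99.0], [778.0, 151.0], [586.0, 157.0]]
panel 460.3 36.0 [238.9  12.2] 88.11 [[450.0, -83.0], [462.0, -84.0], [470.0, 155.0], [458.0, 156.0]]
mat 417.5 -337.6 [277.  107.4] 81.99 [[345.0, -467.0], [451.0, -482.0], [490.0, -208.0], [384.0, -193.0]]
handle 390.9 -353.1 [132.6  23.7] 75.59 [[363.0, -414.0], [386.0, -420.0], [419.0, -292.0], [396.0, -286.0]]
timer 619.8 -296.1 [102.   90.8] 75.3 [[563.0, -334.0], [651.0, -357.0], [677.0, -258.0], [589.0, -235.0]]
wrhead 418.8 -252.4 [79.9 61.1] 89.49 [[388.0, -292.0], [449.0, -293.0], [450.0, -213.0], [389.0, -212.0]]
[ 0.41736957 -0.27665453  0.02535292] [ 0.44955905 -0.24598417  0.02127474] [ 0.39544922 -0.35808751  0.02193512] [0.62893781 0.0262691  0.08196209] [0.67666359 0.10140959 0.10803044] [0.52529133 0.03601705 0.00907973] [ 0.61978622 -0.29731728  0.0659783 ]
```

View pics/c1.png

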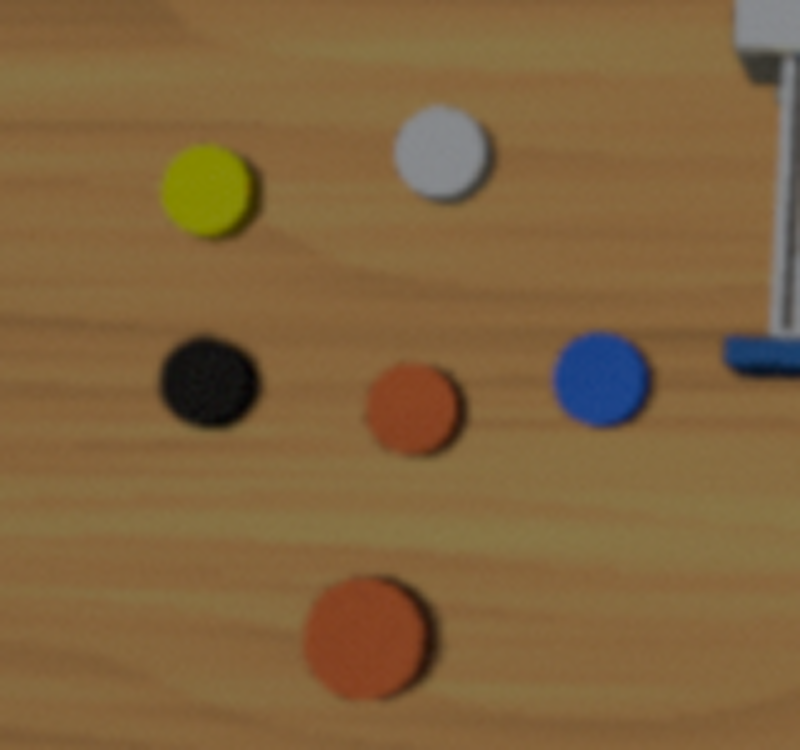

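View pics/c2.png

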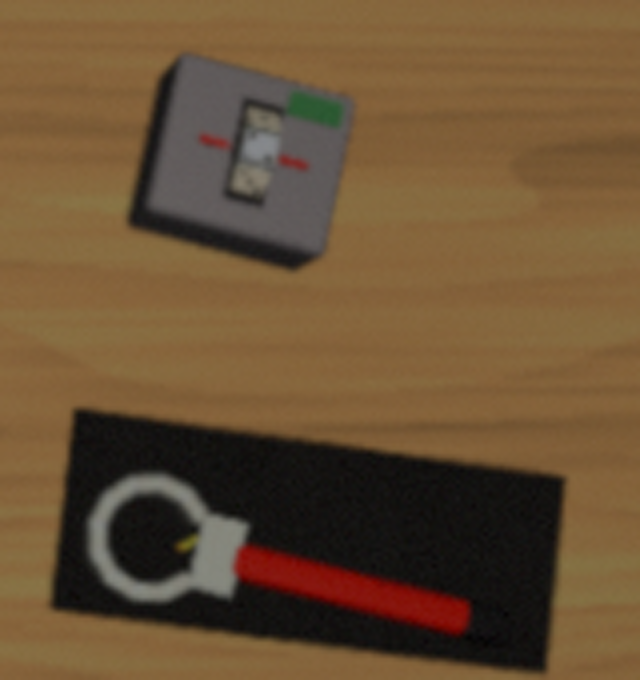

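The crop confirms that the small terracotta (r 8.7 px, beside the blue disc) differs from the large one (r 11.8 px), so the small one is puck2. The second crop shows the wrench on its mat with the head at (468,315) and the handle to the right, plus the timer wheel at (494,217). Next I align the tool to the chamber axes.

```bash
cat >> h.py <<'E'
def go(x,y,z,yaw=None):
    "needed tool shift (units of .08 m, current tool axes) and turn (units)"
    o=env.get_obs(); r=R.from_euler('xyz',o['tool_rot'],degrees=True); p=np.array(o['tool_pos'])
    d=r.inv().apply(np.array([x,y,z])-p)/.08
    t=None if yaw is None else ((r.inv()*R.from_euler('xyz',[180,0,yaw],degrees=True)).as_rotvec()/np.pi).round(4)
    print('at',p.round(4),np.round(o['tool_rot'],1),'shift',d.round(3),'turn',t)
E
python3 -m creep '{"translation":[[0,0,0],[0,0,0],[0,0,0],[0,0,0]],"turn":[[0,0,0.0587],[0,0,0.0587],[0,0,0.0587],[0,0,0.0587]],"grip":[0.8,0.8,0.8,0.8]}' 30
python3 -m creep '{"translation":[[0,0,0],[0,0,0],[0,0,0],[0,0,0]],"turn":[[0,0,0.0587],[0,0,0.0587],[0,0,0.0587],[0,0,0]],"grip":[0.8,0.8,0.8,0.8]}'
python3 - <<'E'
from h import *
print(onz(load('top'),[[218.2,250.7]],.024))
c=snap('top'); print(pucks(c))
go(.444,.295,.09,88.2)
E
```

```text
time_s: 0.6
tool_pos: [0.1993, 0.6183, 0.2219]
tool_rot: [-180.0, 0.0, 119.5]
force: [-0.0, 0.1, -1.0]
grip_width: 0.0701
grasp_force: 0.0
time_s: 1.1
tool_pos: [0.1993, 0.6184, 0.222]
tool_rot: [-180.0, 0.1, 88.3]
force: [-0.9, 0.7, -0.3]
grip_width: 0.0695
grasp_force: 0.0
[[0.55264333 0.28595648 0.024     ]]
{'yellow': [(array([0.537, 0.39 ]), (171, 258), 9.3)], 'black': [(array([0.454, 0.384]), (172, 296), 9.3)], 'terra': [(array([0.347, 0.313]), (203, 347), 11.8), (array([0.444, 0.295]), (212, 301), 8.6)], 'blue': [(array([0.457, 0.215]), (250, 296), 9.0)]}
at [0.1993 0.6185 0.2221] [-180.     0.    88.4] shift [-3.954  3.172  1.654] turn [-0.      0.0002  0.001 ]
```

```bash
python3 -m creep '{"translation":[[-0.565,0.453,0.23],[-0.565,0.453,0.23],[-0.565,0.453,0.23],[-0.565,0.453,0.23]],"turn":[[0,0,0],[0,0,0],[0,0,0],[0,0,0]],"grip":[0.8,0.8,0.8,0.8]}' 
python3 -m creep '{"translation":[[-0.565,0.453,0.23],[-0.565,0.453,0.23],[-0.564,0.453,0.27],[0,0,0]],"turn":[[0,0,0],[0,0,0],[0,0,0],[0,0,0]],"grip":[0.8,0.8,0.8,0.8]}'
python3 -c "
from h import *
go(.444,.295,.006,88.2)"
```

```text
time_s: 1.65
tool_pos: [0.3395, 0.4317, 0.1485]
tool_rot: [180.0, -0.0, 88.4]
force: [-0.2, 1.1, -0.0]
grip_width: 0.0691
grasp_force: 0.0
time_s: 2.15
tool_pos: [0.445, 0.2883, 0.089]
tool_rot: [-179.9, 0.2, 87.8]
force: [-0.9, 0.6, -0.4]
grip_width: 0.0698
grasp_force: 0.0
at [0.445  0.2883 0.089 ] [-179.9    0.2   87.8] shift [ 0.088 -0.015  1.037] turn [-0.0003  0.0013 -0.0021]
```

```bash
python3 -m creep '{"translation":[[0,0,0.4],[0,0,0]],"turn":[[0,0,0],[0,0,0]],"grip":[0.8,0.8]}' 
python3 -c "
from h import *
go(.444,.295,.006,88.2)"
```

```text
time_s: 2.4
tool_pos: [0.4407, 0.294, 0.0568]
tool_rot: [-179.8, 0.2, 88.3]
force: [-0.4, -0.3, 0.4]
grip_width: 0.0698
grasp_force: 0.0
at [0.4407 0.294  0.0568] [-179.8    0.2   88.3] shift [0.015 0.043 0.635] turn [-0.0012  0.0009  0.0008]
```

```bash
python3 -m creep '{"translation":[[0,0.02,0.635],[0,0,0],[0,0,0],[0,0,0],[0,0,0]],"turn":[[0,0,0],[0,0,0],[0,0,0],[0,0,0],[0,0,0]],"grip":[0.8,0.8,0.3,0.3,0.3]}' 30
python3 -m creep '{"translation":[[0,0,0],[0,0,-0.6],[0,0,-0.6],[0,0,0]],"turn":[[0,0,0],[0,0,0],[0,0,0],[0,0,0]],"grip":[0.3,0.3,0.3,0.3]}'
python3 -c "
from h import *
go(.520,-.041,.102,88.2)"
```

```text
time_s: 3.02
tool_pos: [0.4453, 0.2952, 0.0093]
tool_rot: [179.9, -0.1, 88.2]
force: [0.9, 0.2, -0.6]
grip_width: 0.0474
grasp_force: 0.0
time_s: 3.52
tool_pos: [0.4471, 0.2962, 0.1081]
tool_rot: [179.7, -0.3, 88.2]
force: [0.6, -0.5, -1.6]
grip_width: 0.0391
grasp_force: 30.0
at [0.4471 0.2962 0.1081] [179.7  -0.3  88.2] shift [-4.185  1.045  0.057] turn [ 0.0019 -0.0019 -0.0002]
```

```bash
python3 -m creep '{"translation":[[-0.695,0.175,0],[-0.695,0.175,0],[-0.695,0.175,0],[-0.695,0.175,0],[-0.695,0.175,0]],"turn":[[0,0,0],[0,0,0],[0,0,0],[0,0,0],[0,0,0]],"grip":[0.3,0.3,0.3,0.3,0.3]}' 30
python3 -m creep '{"translation":[[-0.695,0.175,0],[0,0,0],[0,0,0]],"turn":[[0,0,0],[0,0,0],[0,0,0]],"grip":[0.3,0.3,0.3]}'
python3 -c "
from h import *
go(.520,-.041,.021,88.2)"
```

```text
time_s: 4.15
tool_pos: [0.505, 0.0125, 0.1029]
tool_rot: [-179.9, -0.0, 88.2]
force: [-0.0, 0.6, 0.4]
grip_width: 0.0393
grasp_force: 30.0
time_s: 4.53
tool_pos: [0.517, -0.0413, 0.1028]
tool_rot: [-179.9, -0.0, 88.2]
force: [-0.3, 0.8, -1.1]
grip_width: 0.0394
grasp_force: 30.0
at [ 0.517  -0.0413  0.1028] [-179.9   -0.    88.2] shift [0.004 0.039 1.022] turn [-0.0006 -0.0001 -0.0003]
```

```bash
python3 -m creep '{"translation":[[0,0.03,0.5],[0,0,0.5],[0,0,0],[0,0,0],[0,0,0]],"turn":[[0,0,0],[0,0,0],[0,0,0],[0,0,0],[0,0,0]],"grip":[0.3,0.3,0.3,0.67,0.67]}' 
python3 -m creep '{"translation":[[0,0,0],[0,0,-0.5],[0,0,-0.5],[0,0,0]],"turn":[[0,0,0],[0,0,0],[0,0,0],[0,0,0]],"grip":[0.67,0.67,0.67,0.8]}'
python3 - <<'E'
from h import *
c=snap('top'); print(pucks(c)); save(c,'pics/t2.png',(140,130,420,340),2.8)
go(.5526,.286,.102,88.2)
E
```

```text
time_s: 5.15
tool_pos: [0.5213, -0.0412, 0.0252]
tool_rot: [179.9, -0.0, 88.2]
force: [1.1, 0.4, -0.3]
grip_width: 0.052
grasp_force: 0.0
time_s: 5.65
tool_pos: [0.5231, -0.0419, 0.1075]
tool_rot: [179.6, -0.1, 88.2]
force: [0.7, -0.9, -0.6]
grip_width: 0.0626
grasp_force: 0.0
{'white': [(array([0.555, 0.289]), (217, 250), 9.0)], 'yellow': [(array([0.537, 0.39 ]), (171, 258), 9.4)], 'black': [(array([0.454, 0.384]), (172, 296), 9.0)], 'terra': [(array([0.347, 0.313]), (203, 347), 11.7)], 'blue': [(array([0.457, 0.215]), (250, 296), 8.9)]}
at [ 0.5215 -0.0417  0.1055] [ 1.798e+02 -1.000e-01  8.820e+01] shift [4.106 0.258 0.051] turn [ 0.0012 -0.0005 -0.0001]
```

View pics/t2.png

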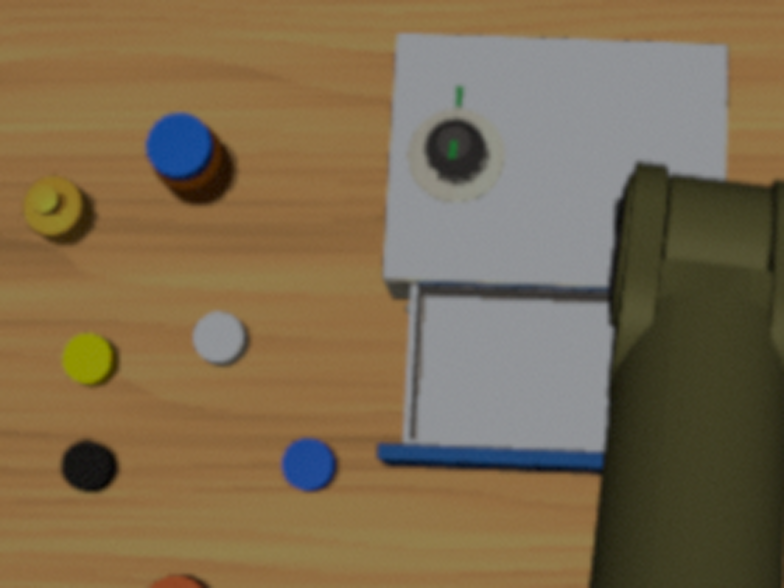

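```bash
python3 -m creep '{"translation":[[0.685,0.045,0],[0.685,0.045,0],[0.685,0.045,0],[0.685,0.045,0],[0.685,0.045,0]],"turn":[[0,0,0],[0,0,0],[0,0,0],[0,0,0],[0,0,0]],"grip":[0.8,0.8,0.8,0.8,0.8]}' 
python3 -m creep '{"translation":[[0.685,0.045,0.2],[0,0,0],[0,0,0]],"turn":[[0,0,0],[0,0,0],[0,0,0]],"grip":[0.8,0.8,0.8]}'
python3 - <<'E'
from h import *
c=load('top');print(deep(c,[[205,183]]))
go(.554,.287,.006,88.2)
E
```

```text
time_s: 6.32
tool_pos: [0.5461, 0.2329, 0.1024]
tool_rot: [-179.9, 0.0, 88.2]
force: [1.1, -0.8, 0.7]
grip_width: 0.0701
grasp_force: 0.0
time_s: 6.7
tool_pos: [0.5516, 0.2849, 0.0863]
tool_rot: [-179.9, 0.1, 88.2]
force: [-0.6, -0.6, 0.8]
grip_width: 0.0699
grasp_force: 0.0
[[0.68574738 0.30773256 0.08490791]]
at [0.5516 0.2849 0.0863] [-1.799e+02  1.000e-01  8.820e+01] shift [0.029 0.031 1.004] turn [-0.0006  0.0008 -0.0001]
```

```bash
python3 -m creep '{"translation":[[0.02,0,0.5],[0,0,0.49],[0,0,0],[0,0,0],[0,0,0]],"turn":[[0,0,0],[0,0,0],[0,0,0],[0,0,0],[0,0,0]],"grip":[0.8,0.8,0.3,0.3,0.3]}' 30
python3 -m creep '{"translation":[[0,0,0],[0,0,-0.6],[0,0,-0.6],[0,0,0]],"turn":[[0,0,0],[0,0,0],[0,0,0],[0,0,0]],"grip":[0.3,0.3,0.3,0.3]}'
python3 -c "
from h import *
go(.521,.009,.102,88.2)"
```

```text
time_s: 7.32
tool_pos: [0.554, 0.2879, 0.0108]
tool_rot: [179.8, -0.1, 88.1]
force: [0.6, 0.0, -0.7]
grip_width: 0.0477
grasp_force: 0.0
time_s: 7.82
tool_pos: [0.5556, 0.2893, 0.11]
tool_rot: [179.5, -0.3, 88.2]
force: [-0.3, 0.4, -0.9]
grip_width: 0.0392
grasp_force: 30.0
at [0.5556 0.2893 0.11  ] [179.5  -0.3  88.2] shift [-3.516 -0.321  0.078] turn [ 0.0025 -0.0018 -0.0002]
```

```bash
python3 -m creep '{"translation":[[-0.7,-0.055,0],[-0.7,-0.055,0],[-0.7,-0.055,0],[-0.7,-0.055,0],[-0.7,-0.055,0]],"turn":[[0,0,0],[0,0,0],[0,0,0],[0,0,0],[0,0,0]],"grip":[0.3,0.3,0.3,0.3,0.3]}' 
python3 -m creep '{"translation":[[0,0,0],[0,0,0],[0,0,0.4]],"turn":[[0,0,0],[0,0,0],[0,0,0]],"grip":[0.3,0.3,0.3]}'
python3 -c "
from h import *
go(.521,.009,.021,88.2)"
```

```text
time_s: 8.45
tool_pos: [0.5206, 0.0069, 0.1042]
tool_rot: [-180.0, -0.0, 88.2]
force: [0.7, -0.2, -0.5]
grip_width: 0.0392
grasp_force: 30.0
time_s: 8.82
tool_pos: [0.5239, 0.011, 0.0741]
tool_rot: [179.7, -0.1, 88.3]
force: [-0.7, 0.5, -0.2]
grip_width: 0.0392
grasp_force: 30.0
at [0.5239 0.011  0.0741] [ 1.797e+02 -1.000e-01  8.830e+01] shift [-0.027 -0.039  0.663] turn [ 0.0017 -0.0007  0.0008]
```

Next puck: yellow (0.537, 0.390).

```bash
python3 -m creep '{"translation":[[0,0,0.62],[0,0,0],[0,0,0],[0,0,0],[0,0,0]],"turn":[[0,0,0],[0,0,0],[0,0,0],[0,0,0],[0,0,0]],"grip":[0.3,0.3,0.3,0.67,0.67]}' 
python3 -m creep '{"translation":[[0,0,0],[0,0,-0.5],[0,0,-0.5],[0,0,0]],"turn":[[0,0,0],[0,0,0],[0,0,0],[0,0,0]],"grip":[0.67,0.67,0.67,0.67]}'
python3 - <<'E'
from h import *
c=snap('top'); print({k:v for k,v in pucks(c).items() if k in('yellow','black')})
print(deep(c,[[160,203]]))
go(.537,.390,.102,88.2)
E
```

```text
time_s: 9.45
tool_pos: [0.5223, 0.0089, 0.0242]
tool_rot: [179.9, -0.1, 88.2]
force: [0.4, 0.4, -0.2]
grip_width: 0.0518
grasp_force: 0.0
time_s: 9.95
tool_pos: [0.5241, 0.0087, 0.1064]
tool_rot: [179.6, -0.1, 88.2]
force: [0.6, -0.0, 0.5]
grip_width: 0.0583
grasp_force: 0.0
{'yellow': [(array([0.537, 0.39 ]), (171, 258), 9.4)], 'black': [(array([0.454, 0.384]), (172, 296), 9.3)]}
[[0.65022395 0.41093043 0.05592715]]
at [0.5226 0.0087 0.1044] [ 1.798e+02 -1.000e-01  8.820e+01] shift [4.769 0.028 0.037] turn [ 0.001  -0.0005 -0.0002]
```

```bash
python3 -m creep '{"translation":[[0.68,0.005,0],[0.68,0.005,0],[0.68,0.005,0],[0.68,0.005,0],[0.68,0.005,0]],"turn":[[0,0,0],[0,0,0],[0,0,0],[0,0,0],[0,0,0]],"grip":[0.75,0.75,0.75,0.75,0.75]}' 
python3 -m creep '{"translation":[[0.68,0.005,0],[0.68,0.005,0.1],[0,0,0],[0,0,0]],"turn":[[0,0,0],[0,0,0],[0,0,0],[0,0,0]],"grip":[0.75,0.75,0.75,0.75]}'
python3 - <<'E'
from h import *
go(.537,.390,.006,88.2)
E
```

```text
time_s: 10.62
tool_pos: [0.5311, 0.2816, 0.1013]
tool_rot: [-179.9, 0.1, 88.2]
force: [0.8, 0.1, -0.5]
grip_width: 0.0656
grasp_force: 0.0
time_s: 11.12
tool_pos: [0.5358, 0.3877, 0.0932]
tool_rot: [-179.9, 0.2, 88.2]
force: [-0.1, -0.9, 0.2]
grip_width: 0.0656
grasp_force: 0.0
at [0.5358 0.3877 0.0932] [-179.9    0.2   88.2] shift [0.032 0.016 1.09 ] turn [-0.0005  0.0009 -0.0002]
```

```bash
python3 -m creep '{"translation":[[0.01,0,0.55],[0,0,0.5],[0,0,0],[0,0,0],[0,0,0]],"turn":[[0,0,0],[0,0,0],[0,0,0],[0,0,0],[0,0,0]],"grip":[0.75,0.75,0.3,0.3,0.3]}' 30
python3 -m creep '{"translation":[[0,0,0],[0,0,-0.6],[0,0,-0.6],[0,0,0]],"turn":[[0,0,0],[0,0,0],[0,0,0],[0,0,0]],"grip":[0.3,0.3,0.3,0.3]}'
python3 -c "
from h import *
go(.523,.059,.102,88.2)"
```

```text
time_s: 11.75
tool_pos: [0.538, 0.3904, 0.0135]
tool_rot: [179.8, -0.1, 88.1]
force: [0.7, 0.3, 0.5]
grip_width: 0.043
grasp_force: 0.0
time_s: 12.25
tool_pos: [0.5394, 0.3919, 0.1129]
tool_rot: [179.6, -0.4, 88.2]
force: [0.5, 0.8, -1.2]
grip_width: 0.0391
grasp_force: 30.0
at [0.5394 0.3919 0.1129] [179.6  -0.4  88.2] shift [-4.167 -0.073  0.106] turn [ 0.0024 -0.0022 -0.0002]
```

```bash
python3 -m creep '{"translation":[[-0.69,-0.008,0],[-0.69,-0.008,0],[-0.69,-0.008,0],[-0.69,-0.008,0],[-0.69,-0.008,0]],"turn":[[0,0,0],[0,0,0],[0,0,0],[0,0,0],[0,0,0]],"grip":[0.3,0.3,0.3,0.3,0.3]}' 
python3 -m creep '{"translation":[[-0.69,-0.008,0],[0,0,0],[0,0,0],[0,0,0.4]],"turn":[[0,0,0],[0,0,0],[0,0,0],[0,0,0]],"grip":[0.3,0.3,0.3,0.3]}'
python3 -c "
from h import *
go(.523,.059,.025,88.2)"
```

```text
time_s: 12.88
tool_pos: [0.5237, 0.1124, 0.1066]
tool_rot: [-180.0, -0.0, 88.2]
force: [1.3, -0.5, -0.3]
grip_width: 0.0389
grasp_force: 30.0
time_s: 13.38
tool_pos: [0.5243, 0.0616, 0.0765]
tool_rot: [179.7, -0.2, 88.3]
force: [0.5, 0.0, -1.5]
grip_width: 0.0384
grasp_force: 30.0
at [0.5243 0.0616 0.0765] [179.7  -0.2  88.3] shift [-0.035 -0.019  0.644] turn [ 0.0016 -0.0009  0.0008]
```

```bash
python3 -m creep '{"translation":[[0,0,0.58],[0,0,0],[0,0,0],[0,0,0],[0,0,0]],"turn":[[0,0,0],[0,0,0],[0,0,0],[0,0,0],[0,0,0]],"grip":[0.3,0.3,0.3,0.67,0.67]}' 
python3 -m creep '{"translation":[[0,0,0],[0,0,-0.5],[0,0,-0.5],[0,0,0]],"turn":[[0,0,0],[0,0,0],[0,0,0],[0,0,0]],"grip":[0.67,0.67,0.67,0.67]}'
python3 - <<'E'
from h import *
c=snap('top'); print(pucks(c))
go(.454,.384,.102,88.2)
E
```

```text
time_s: 14.0
tool_pos: [0.523, 0.0594, 0.0299]
tool_rot: [179.9, -0.1, 88.2]
force: [1.0, 0.1, 0.8]
grip_width: 0.0522
grasp_force: 0.0
time_s: 14.5
tool_pos: [0.5247, 0.0594, 0.1121]
tool_rot: [179.6, -0.2, 88.2]
force: [-0.1, 0.3, -0.8]
grip_width: 0.0584
grasp_force: 0.0
{'black': [(array([0.454, 0.384]), (172, 296), 9.3)], 'terra': [(array([0.347, 0.313]), (203, 347), 11.9)], 'blue': [(array([0.457, 0.215]), (250, 295), 8.9)]}
at [0.5232 0.0592 0.1102] [ 1.798e+02 -1.000e-01  8.820e+01] shift [ 4.03  -0.994  0.106] turn [ 0.001  -0.0005 -0.0002]
```

```bash
python3 -m creep '{"translation":[[0.673,-0.163,0],[0.673,-0.163,0],[0.673,-0.163,0],[0.673,-0.163,0],[0.673,-0.163,0]],"turn":[[0,0,0],[0,0,0],[0,0,0],[0,0,0],[0,0,0]],"grip":[0.75,0.75,0.75,0.75,0.75]}' 
python3 -m creep '{"translation":[[0.673,-0.163,0.2],[0,0,0],[0,0,0],[0,0,0]],"turn":[[0,0,0],[0,0,0],[0,0,0],[0,0,0]],"grip":[0.75,0.75,0.75,0.75]}'
python3 - <<'E'
from h import *
go(.454,.384,.006,88.2)
E
```

```text
time_s: 15.18
tool_pos: [0.4641, 0.3312, 0.1073]
tool_rot: [-179.9, 0.1, 88.2]
force: [1.2, 0.2, 0.7]
grip_width: 0.0652
grasp_force: 0.0
time_s: 15.68
tool_pos: [0.455, 0.3824, 0.0924]
tool_rot: [180.0, 0.0, 88.0]
force: [0.1, -0.3, 0.2]
grip_width: 0.0652
grasp_force: 0.0
at [0.455  0.3824 0.0924] [180.   0.  88.] shift [ 0.021 -0.013  1.08 ] turn [ 0.      0.0003 -0.001 ]
```

```bash
python3 -m creep '{"translation":[[0.01,0,0.55],[0,0,0.52],[0,0,0],[0,0,0],[0,0,0]],"turn":[[0,0,0],[0,0,0],[0,0,0],[0,0,0],[0,0,0]],"grip":[0.75,0.75,0.3,0.3,0.3]}' 30
python3 -m creep '{"translation":[[0,0,0],[0,0,-0.6],[0,0,-0.6],[0,0,0]],"turn":[[0,0,0],[0,0,0],[0,0,0],[0,0,0]],"grip":[0.3,0.3,0.3,0.3]}'
python3 -c "
from h import *
go(.524,.109,.102,88.2)"
```

```text
time_s: 16.3
tool_pos: [0.4557, 0.3861, 0.0093]
tool_rot: [179.8, -0.2, 88.1]
force: [0.2, -0.5, 0.5]
grip_width: 0.043
grasp_force: 0.0
time_s: 16.8
tool_pos: [0.4568, 0.3875, 0.1082]
tool_rot: [179.6, -0.4, 88.2]
force: [0.1, 1.1, -1.5]
grip_width: 0.0393
grasp_force: 30.0
at [0.4568 0.3875 0.1082] [179.6  -0.4  88.2] shift [-3.453  0.95   0.058] turn [ 0.002  -0.0024 -0.0002]
```

```bash
python3 -m creep '{"translation":[[-0.686,0.194,0],[-0.686,0.194,0],[-0.686,0.194,0],[-0.686,0.194,0],[-0.686,0.194,0]],"turn":[[0,0,0],[0,0,0],[0,0,0],[0,0,0],[0,0,0]],"grip":[0.3,0.3,0.3,0.3,0.3]}' 
python3 -m creep '{"translation":[[0,0,0],[0,0,0],[0,0,0.4]],"turn":[[0,0,0],[0,0,0],[0,0,0]],"grip":[0.3,0.3,0.3]}'
python3 -c "
from h import *
go(.524,.109,.022,88.2)"
```

```text
time_s: 17.42
tool_pos: [0.5226, 0.1067, 0.1024]
tool_rot: [-180.0, -0.0, 88.2]
force: [1.2, 0.1, -0.7]
grip_width: 0.0394
grasp_force: 30.0
time_s: 17.8
tool_pos: [0.5246, 0.1113, 0.0724]
tool_rot: [179.7, -0.2, 88.4]
force: [0.9, 0.2, -1.3]
grip_width: 0.0392
grasp_force: 30.0
at [0.5246 0.1113 0.0724] [179.7  -0.2  88.4] shift [-0.031 -0.01   0.63 ] turn [ 0.0014 -0.001   0.0009]
```

```bash
python3 -m creep '{"translation":[[0,0,0.6],[0,0,0],[0,0,0],[0,0,0],[0,0,0]],"turn":[[0,0,0],[0,0,0],[0,0,0],[0,0,0],[0,0,0]],"grip":[0.3,0.3,0.3,0.67,0.67]}' 
python3 -m creep '{"translation":[[0,0,0],[0,0,-0.6],[0,0,-0.6],[0,-0.4,0],[0,-0.4,0]],"turn":[[0,0,0],[0,0,0],[0,0,0],[0,0,0],[0,0,0]],"grip":[0.67,0.67,0.67,0,0]}'
python3 -m creep '{"translation":[[-0.3,-0.34,0],[-0.6,0,0],[0,0,0],[0,0,0]],"turn":[[0,0,0],[0,0,0],[0,0,0],[0,0,0]],"grip":[0,0,0,0]}'
python3 - <<'E'
from h import *
c=snap('top'); save(c,'pics/t3.png',(140,130,420,340),2.8)
c=snap('side'); save(c,'pics/s3.png',(200,160,440,340),3)
go(.430,.036,.03,88.2)
E
```

```text
time_s: 18.42
tool_pos: [0.5237, 0.1088, 0.0241]
tool_rot: [179.9, -0.1, 88.2]
force: [-0.3, 0.1, -0.0]
grip_width: 0.052
grasp_force: 0.0
time_s: 19.05
tool_pos: [0.4588, 0.1104, 0.1199]
tool_rot: [179.9, -0.0, 88.1]
force: [-0.4, 0.5, 0.7]
grip_width: 0.0458
grasp_force: 0.0
time_s: 19.55
tool_pos: [0.4297, 0.0397, 0.1193]
tool_rot: [180.0, -0.1, 88.1]
force: [-0.3, 0.2, -0.3]
grip_width: 0.0065
grasp_force: 0.0
at [0.4297 0.0402 0.1191] [180.   -0.   88.2] shift [-0.053  0.006  1.113] turn [ 0.0001 -0.0001  0.0002]
```

View pics/s3.png

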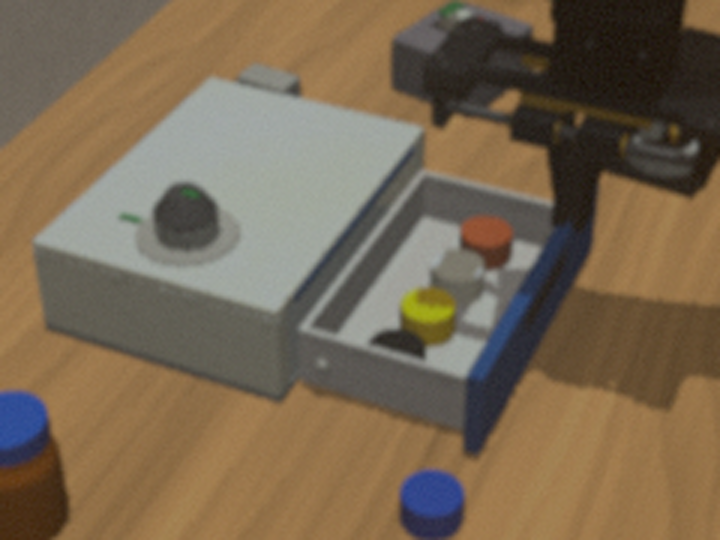

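All four pucks lie flat in the tray (terracotta 488,238; white 458,272; yellow 428,312; black 397,345). Now I push the drawer.

```bash
python3 -m creep '{"translation":[[-0.05,0,0.5],[0,0,0.55],[0,0,0],[0,0.1,0],[0,0.1,0]],"turn":[[0,0,0],[0,0,0],[0,0,0],[0,0,0],[0,0,0]],"grip":[0,0,0,0,0]}' 
python3 -m creep '{"translation":[[0,0.2,0],[0,0.25,0],[0,0.25,0],[0,0.25,0],[0,0.2,0]],"turn":[[0,0,0],[0,0,0],[0,0,0],[0,0,0],[0,0,0]],"grip":[0,0,0,0,0]}'
python3 -m creep '{"translation":[[0,0.1,0],[0,0.08,0],[0,0,0]],"turn":[[0,0,0],[0,0,0],[0,0,0]],"grip":[0,0,0]}'
python3 - <<'E'
from h import *
go(.562,.032,.03,88.2)
E
```

```text
time_s: 20.27
tool_pos: [0.4472, 0.0355, 0.0365]
tool_rot: [179.9, -0.1, 88.2]
force: [-1.8, 0.8, -0.2]
grip_width: 0.0003
grasp_force: 0.6
time_s: 20.9
tool_pos: [0.5396, 0.0324, 0.0364]
tool_rot: [179.9, -0.0, 88.2]
force: [-2.3, -0.2, 1.2]
grip_width: 0.0004
grasp_force: 1.0
time_s: 21.28
tool_pos: [0.5524, 0.0318, 0.0357]
tool_rot: [179.9, -0.0, 88.2]
force: [-0.7, -0.2, 0.7]
grip_width: 0.0003
grasp_force: 0.5
at [0.5524 0.0318 0.0357] [179.9  -0.   88.2] shift [0.006 0.12  0.071] turn [ 0.0003 -0.0002 -0.    ]
```

```bash
for i in 1; do python3 -m creep '{"translation":[[0,0.06,0],[0,0.06,0]],"turn":[[0,0,0],[0,0,0]],"grip":[0,0]}' | grep -E 'pos|force'
python3 -m creep '{"translation":[[0,0.06,0],[0,0,0]],"turn":[[0,0,0],[0,0,0]],"grip":[0,0]}'| grep -E 'pos|force'
python3 -m creep '{"translation":[[0,0.06,0],[0,0,0]],"turn":[[0,0,0],[0,0,0]],"grip":[0,0]}'| grep -E 'pos|force'
python3 -m creep '{"translation":[[0,0.05,0],[0,0,0]],"turn":[[0,0,0],[0,0,0]],"grip":[0,0]}'| grep -E 'pos|force'; done
python3 - <<'E'
from h import *
c=snap('top'); save(c,'pics/t4.png',(260,130,420,250),4)
E
```

```text
tool_pos: [0.5589, 0.0314, 0.035]
force: [-17.2, 1.1, 17.0]
grasp_force: 10.5
tool_pos: [0.5586, 0.0315, 0.0351]
force: [-25.6, 1.6, 24.6]
grasp_force: 15.2
tool_pos: [0.5584, 0.0316, 0.0351]
force: [-39.4, 0.5, 37.8]
grasp_force: 23.7
tool_pos: [0.5583, 0.0316, 0.035]
force: [-51.6, 2.5, 49.2]
grasp_force: 30.8
```

```bash
python3 -m creep '{"translation":[[0,-0.3,0],[0,-0.4,0],[0,-0.3,0],[0,0,-0.6],[0,0,-0.6]],"turn":[[0,0,0],[0,0,0],[0,0,0],[0,0,0],[0,0,0]],"grip":[0,0,0,0,0]}' | grep -E 'pos|force'
python3 -m creep '{"translation":[[-0.5,-0.2,-0.5],[-0.7,0,0],[-0.7,0,0],[-0.7,0,0],[0,0,0]],"turn":[[0,0,0],[0,0,0],[0,0,0],[0,0,0],[0,0,0]],"grip":[0,0.5,0.5,0.5,0.5]}' | grep -E 'pos|force'
python3 - <<'E'
from h import *
c=snap('top'); save(c,'pics/t4.png',(260,130,580,360),2.5)
c=snap('side'); save(c,'pics/s4.png',(200,160,440,340),3)
c=load('top');h=cv2.cvtColor(c['frame'],cv2.COLOR_RGB2HSV)
m=cv2.inRange(h,(100,120,40),(130,255,255)); m[:220]=0; m[:,:260]=0;m[:,410:]=0
q=max(cv2.findContours(m,0,2)[0],key=cv2.contourArea).reshape(-1,2); print(cv2.boundingRect(q))
(x,y),s,a=cv2.minAreaRect((onz(c,q,.072)[:,:2]*1000).astype(np.float32));print(x,y,s,a)
E
```

```text
tool_pos: [0.4949, 0.0332, 0.1321]
force: [0.2, 0.1, 0.6]
grasp_force: 0.0
tool_pos: [0.4718, -0.1798, 0.1717]
force: [-0.8, 0.0, 0.2]
grasp_force: 0.0
(279, 232, 118, 11)
574.620361328125 31.45166778564453 (240.33285522460938, 15.369915962219238) 88.22596740722656
```

View pics/t4.png

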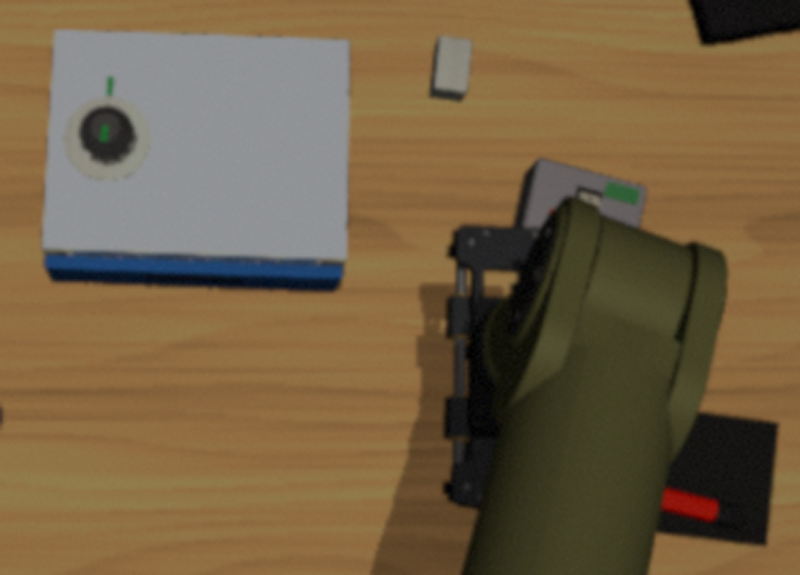

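```bash
python3 - <<'E'
from h import *
c=load('top'); print('gripper side cam ok')
# previous unoccluded frame is gone for wrench; use first picture saved
c2=dict(c); c2['frame']=cv2.imread('pics/top0.png')[:,:,::-1].copy()
h=cv2.cvtColor(c2['frame'],cv2.COLOR_RGB2HSV)
m=cv2.inRange(h,(0,0,110),(180,80,255)); M=np.zeros_like(m); M[290:345,440:482]=255; m&=M
q=max(cv2.findContours(m,0,2)[0],key=cv2.contourArea); (u,v),r=cv2.minEnclosingCircle(q)
p=q.reshape(-1,2); p=p[p[:,0]<474]; A=np.c_[2*p,np.ones(len(p))]; s=np.linalg.lstsq(A,(p**2).sum(1).astype(float),rcond=None)[0]
print('ring',(u,v,r),s[:2],np.sqrt(s[2]+s[0]**2+s[1]**2)); H=onz(c2,[s[:2]],.024)[0]; print('head',H)
m=cv2.inRange(h,(0,150,60),(8,255,255))|cv2.inRange(h,(172,150,60),(180,255,255)); m[:300]=0; m[:,:480]=0
q=max(cv2.findContours(m,0,2)[0],key=cv2.contourArea); mo=cv2.moments(q); C=onz(c2,[[mo['m10']/mo['m00'],mo['m01']/mo['m00']]],.026)[0]
d=H-C; yaw=np.degrees(np.arctan2(d[1],d[0])); print('handle',C,'yaw',yaw,'dist',np.hypot(*d[:2]))
e=np.r_[np.cos(np.radians(yaw)),np.sin(np.radians(yaw))]; print('grip',H[:2]-.09*e)
# bolt
v=h[:,:,2]; m=((v<90)).astype(np.uint8)*255; M=np.zeros_like(m); M[165:205,285:322]=255; m&=M
q=max(cv2.findContours(m,0,2)[0],key=cv2.contourArea); (u,vv),r=cv2.minEnclosingCircle(q); mo=cv2.moments(q)
print('bolt',u,vv,r,onz(c,[[u,vv],[mo['m10']/mo['m00'],mo['m01']/mo['m00']]],.101))
m=cv2.inRange(h,(40,80,30),(90,255,255)); M[:]=0;M[150:200,285:322]=255;m&=M
for q in cv2.findContours(m,0,2)[0]:
    mo=cv2.moments(q)
    if mo['m00']>3: uv=[[mo['m10']/mo['m00'],mo['m01']/mo['m00']]]; print('green',uv,onz(c,uv,.116),onz(c,uv,.08))
g=H[:2]-.09*e; go(g[0],g[1],.1,yaw)
E
```

```text
gripper side cam ok
ring (468.5, 315.0, 16.650924682617188) [467.45663534 314.03495193] 14.731406134210678
head [ 0.41972297 -0.24349504  0.024     ]
handle [ 0.39112151 -0.35164125  0.026     ] yaw 75.1861348165168 dist 0.1118644063068091
grip [ 0.39671179 -0.33050358]
bolt 302.5 183.5 11.510964393615723 [[0.6796696  0.10283308 0.101     ]
 [0.67984881 0.10293346 0.101     ]]
green [[301.2857142857143, 182.78571428571428]] [[0.67697879 0.10445578 0.116     ]] [[0.68705146 0.10655652 0.08      ]]
green [[303.5185185185185, 163.74074074074073]] [[0.71701336 0.10055153 0.116     ]] [[0.72833243 0.10253072 0.08      ]]
at [ 0.4726 -0.1746  0.1711] [179.9  -0.   88.1] shift [-1.98  -0.883  0.888] turn [ 0.0003 -0.0001  0.0716]
```

```bash
python3 -m creep '{"translation":[[-0.66,-0.294,0.3],[-0.66,-0.294,0.3],[-0.66,-0.294,0.2],[0,0,0],[0,0,0]],"turn":[[0,0,0],[0,0,0],[0,0,0],[0,0,0.036],[0,0,0.036]],"grip":[0.6,0.6,0.6,0.6,0.6]}' | grep -E 'pos|force'
python3 -m creep '{"translation":[[0,0,0],[0,0,0]],"turn":[[0,0,0],[0,0,0]],"grip":[0.6,0.6]}' | grep -E 'pos|rot|force'
python3 - <<'E'
from h import *
c=snap('wrist'); save(c,'pics/w1.png'); t=snap('top')
h=cv2.cvtColor(c['frame'],cv2.COLOR_RGB2HSV); m=cv2.inRange(h,(0,150,40),(8,255,255))|cv2.inRange(h,(172,150,40),(180,255,255))
q=max(cv2.findContours(m,0,2)[0],key=cv2.contourArea); w=(onz(c,q.reshape(-1,2),.026)[:,:2]*1000).astype(np.float32); print(cv2.contourArea(q),cv2.minAreaRect(w),cv2.boxPoints(cv2.minAreaRect(w)))
go(.397,-.330,.007,75.2)
E
```

```text
tool_pos: [0.3972, -0.3293, 0.1065]
force: [0.4, 0.9, 0.6]
grasp_force: 0.0
tool_pos: [0.3977, -0.329, 0.1069]
tool_rot: [180.0, -0.0, 75.5]
force: [0.5, 0.7, -0.9]
grasp_force: 0.0
4837.5 ((396.1988830566406, -338.2413024902344), (105.06201934814453, 18.74451446533203), 75.34215545654297) [[ 373.83887 -386.69104]
 [ 391.97333 -391.43427]
 [ 418.5589  -289.79156]
 [ 400.42444 -285.04834]]
at [ 0.3973 -0.3294  0.107 ] [180.   -0.   75.4] shift [-0.009 -0.002  1.25 ] turn [ 0.0001 -0.0001  0.0009]
```

View pics/w1.png

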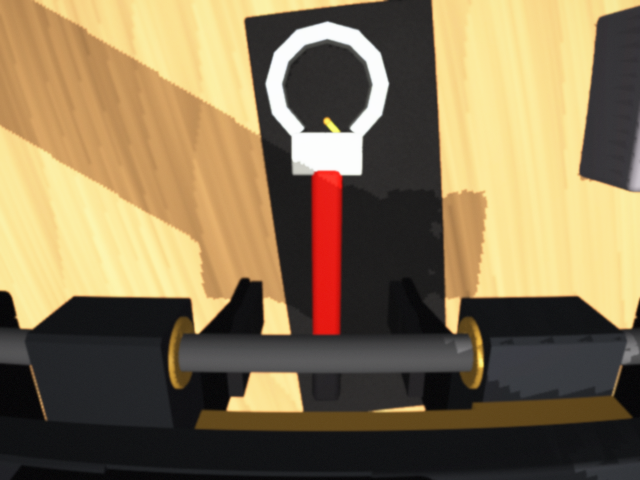

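```bash
python3 -m creep '{"translation":[[0,0,0.6],[0,0,0.63],[0,0,0],[0,0,0],[0,0,0]],"turn":[[0,0,0],[0,0,0],[0,0,0],[0,0,0],[0,0,0]],"grip":[0.6,0.6,0.6,0.05,0.05]}' 50 | grep -E 'pos|force'
python3 -m creep '{"translation":[[0,0,0],[0,0,0],[0,0,0],[0,0,-0.3],[0,0,-0.4]],"turn":[[0,0,0],[0,0,0],[0,0,0],[0,0,0],[0,0,0]],"grip":[0.05,0.05,0.05,0.05,0.05]}' | grep -E 'pos|rot|force|wid'
python3 -m creep '{"translation":[[0,0,-0.6],[0,0,-0.6],[0,0,0],[0,0,0]],"turn":[[0,0,0],[0,0,0],[0,0,0],[0,0,0]],"grip":[0.05,0.05,0.05,0.05]}' | grep -E 'pos|rot|force|wid'
python3 - <<'E'
from h import *
c=snap('wrist'); save(c,'pics/w2.png')
v,u=np.mgrid[:480,:640]
o=env.get_obs(); r=R.from_euler('xyz',o['tool_rot'],degrees=True); p=np.array(o['tool_pos'])
h=cv2.cvtColor(c['frame'],cv2.COLOR_RGB2HSV); m=cv2.inRange(h,(0,0,170),(180,60,255)); m[300:]=0
for q in cv2.findContours(m,0,2)[0]:
    if cv2.contourArea(q)>800: print(cv2.boundingRect(q),cv2.contourArea(q))
P=deep(c,[[327,85],[327,150],[327,240]]); print(r.inv().apply(P-p).round(4)); 
E
```

```text
tool_pos: [0.3971, -0.3299, 0.0091]
force: [0.1, -0.8, -1.2]
grasp_force: 0.0
tool_pos: [0.3955, -0.3291, 0.0641]
tool_rot: [-179.8, -0.0, 75.2]
force: [1.1, -0.8, -3.1]
grip_width: 0.0172
grasp_force: 50.0
tool_pos: [0.3961, -0.3289, 0.1593]
tool_rot: [-179.9, -0.1, 75.2]
force: [0.6, -0.4, -3.5]
grip_width: 0.0174
grasp_force: 50.0
(586, 75, 54, 96) 2952.0
(223, 0, 205, 216) 15232.5
[[ 0.0935  0.0022  0.1542]
 [ 0.0651  0.0013 -0.0158]
 [ 0.0335  0.0014 -0.018 ]]
```

View pics/w2.png

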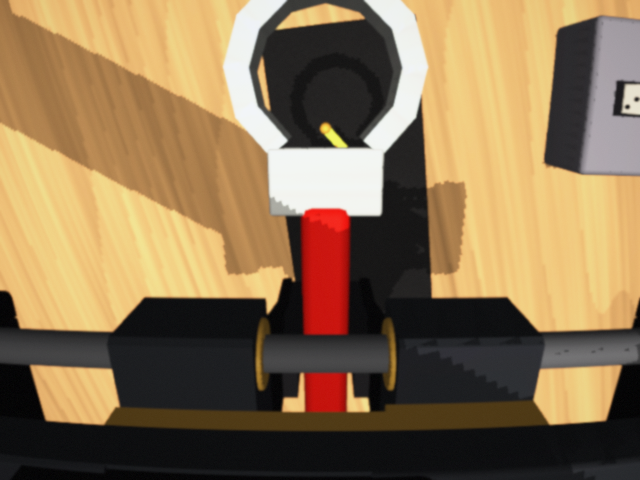

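```bash
cat >> h.py <<'E'
def headtool(c,zt=-.0158,vmax=135):
    "head centre in tool frame from the wrist picture: outer ring edge on plane tool z=zt"
    o=env.get_obs(); r=R.from_euler('xyz',o['tool_rot'],degrees=True); p=np.array(o['tool_pos'])
    h=cv2.cvtColor(c['frame'],cv2.COLOR_RGB2HSV); m=cv2.inRange(h,(0,0,170),(180,60,255)); m[300:]=0
    n,l=cv2.connectedComponents(m); m=l==l[170,327]
    E=[]
    for v in range(4,vmax,3):
        k=np.flatnonzero(m[v]); 
        if len(k): E+=[[k[0],v],[k[-1],v]]
    o3,d=ray(c,E); o3=r.inv().apply(o3-p); d=r.inv().apply(d); X=(o3+d*((zt-o3[2])/d[:,2])[:,None])[:,:2]
    s=np.linalg.lstsq(np.c_[2*X,np.ones(len(X))],(X**2).sum(1),rcond=None)[0]
    return s[:2],np.sqrt(s[2]+s[0]**2+s[1]**2)
def gohead(x,y,z,yaw,ht):
    "TCP target so that head (tool xy ht) is at x,y"
    Rz=R.from_euler('xyz',[180,0,yaw],degrees=True); t=np.array([x,y,z])-Rz.apply([ht[0],ht[1],0]); print('tcp target',t.round(4)); go(*t,yaw)
E
python3 -m creep '{"translation":[[0,0,0],[0,0,0],[0,0,0],[0,0,0],[0,0,0]],"turn":[[0,0,-0.055],[0,0,-0.055],[0,0,-0.055],[0,0,-0.055],[0,0,-0.055]],"grip":[0.05,0.05,0.05,0.05,0.05]}' | grep -E 'pos|rot|force|wid'
python3 - <<'E'
from h import *
print(headtool(load('wrist')))
go(.738,.030,.165,125)
E
```

```text
tool_pos: [0.3954, -0.3293, 0.1584]
tool_rot: [-179.9, -0.2, 125.0]
force: [-0.7, -0.4, -2.8]
grip_width: 0.0173
grasp_force: 50.0
(array([0.05844539, 0.07039621]), np.float64(0.03298925083181927))
at [ 0.3954 -0.3293  0.1584] [-179.9   -0.2  125. ] shift [ 1.221  6.084 -0.094] turn [-0.0008 -0.0011  0.0001]
```

```bash
python3 -m creep '{"translation":[[0.136,0.676,-0.05],[0.136,0.676,-0.05],[0.136,0.676,0],[0.136,0.676,0],[0.136,0.676,0]],"turn":[[0,0,0],[0,0,0],[0,0,0],[0,0,0],[0,0,0]],"grip":[0.05,0.05,0.05,0.05,0.05]}' | grep -E 'pos|rot|force|wid'
python3 -m creep '{"translation":[[0.136,0.676,0],[0.136,0.676,0],[0.136,0.676,0],[0,0.3,0],[0,0,0]],"turn":[[0,0,0],[0,0,0],[0,0,0],[0,0,0],[0,0,0]],"grip":[0.05,0.05,0.05,0.05,0.05]}' | grep -E 'pos|rot|force|wid'
python3 -m creep '{"translation":[[0,0,0],[0,0,0]],"turn":[[0,0,0],[0,0,0]],"grip":[0.05,0.05]}' | grep -E 'pos|rot|force|wid'
python3 - <<'E'
from h import *
c=snap('wrist'); save(c,'pics/w3.png'); ht,r=headtool(c); print(ht,r)
gohead(.6797,.1029,.165,125,ht)
E
```

```text
tool_pos: [0.5878, -0.1298, 0.1658]
tool_rot: [-179.8, -0.1, 124.7]
force: [1.2, -1.0, -2.3]
grip_width: 0.0176
grasp_force: 50.0
tool_pos: [0.7223, 0.004, 0.164]
tool_rot: [-179.7, -0.2, 124.9]
force: [-0.3, -0.1, -4.2]
grip_width: 0.0175
grasp_force: 50.0
tool_pos: [0.7216, -0.0003, 0.1681]
tool_rot: [-179.9, -0.0, 124.6]
force: [-0.5, -1.0, -2.6]
grip_width: 0.0174
grasp_force: 50.0
[0.05117929 0.00555069] 0.07360910424737634
tcp target [0.7045 0.0578 0.165 ]
at [0.7218 0.     0.1685] [-180.    -0.   124.6] shift [0.717 0.232 0.044] turn [-0.0002 -0.0001 -0.0023]
```

View pics/w3.png

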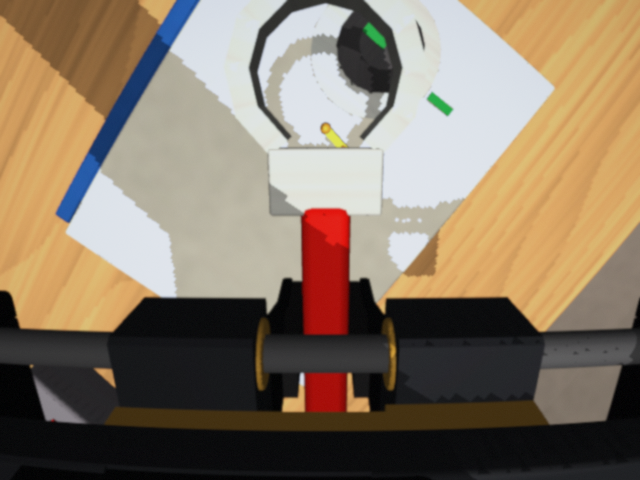

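The wrench is held level, and the bolt shows through the ring at about (370,48). I use the earlier head offset (0.0915, 0.0008).

```bash
python3 - <<'E'
from h import *
gohead(.6797,.1029,.165,125,(.0915,.0008))
E
```

```text
tcp target [0.7315 0.0275 0.165 ]
at [0.7218 0.     0.1685] [-180.    -0.   124.6] shift [0.214 0.295 0.044] turn [-0.0002 -0.0001 -0.0023]
```

```bash
python3 -m creep '{"translation":[[0.214,0.295,0],[0,0,0],[0,0,0],[0,0,0]],"turn":[[0,0,-0.0023],[0,0,0],[0,0,0],[0,0,0]],"grip":[0.05,0.05,0.05,0.05]}' | grep -E 'pos|rot|force|wid'
python3 - <<'E'
from h import *
c=snap('wrist'); save(c,'pics/w4.png',(200,0,460,200),3)
o=env.get_obs(); r=R.from_euler('xyz',o['tool_rot'],degrees=True); p=np.array(o['tool_pos'])
h=cv2.cvtColor(c['frame'],cv2.COLOR_RGB2HSV)
m=cv2.inRange(h,(40,90,40),(90,255,255))
for q in cv2.findContours(m,0,2)[0]:
    if cv2.contourArea(q)>40:
        for z in(.116,.08):
            w=(onz(c,q.reshape(-1,2),z)[:,:2]*1000).astype(np.float32); print(z,cv2.boundingRect(q),cv2.minAreaRect(w))
gohead(.6797,.1029,.165,125,(.0915,.0008))
E
```

```text
tool_pos: [0.7321, 0.0283, 0.1688]
tool_rot: [-180.0, 0.0, 125.1]
force: [-0.8, -0.3, -3.5]
grip_width: 0.0175
grasp_force: 50.0
0.116 (397, 135, 11, 11) ((728.0748291015625, 101.76654052734375), (3.8770992755889893, 4.976125240325928), 88.1868667602539)
0.08 (397, 135, 11, 11) ((734.923583984375, 103.03115844726562), (4.525041103363037, 5.807776927947998), 88.1868667602539)
0.116 (310, 60, 28, 27) ((678.313232421875, 105.34461975097656), (5.650983810424805, 13.72439956665039), 84.7149658203125)
0.08 (310, 60, 28, 27) ((676.8458251953125, 107.20722198486328), (6.595391273498535, 16.018016815185547), 84.71499633789062)
tcp target [0.7315 0.0275 0.165 ]
at [0.7321 0.0282 0.1688] [-180.     0.   125.1] shift [-0.003 -0.011  0.048] turn [-0.      0.0001  0.0004]
```

View pics/w4.png

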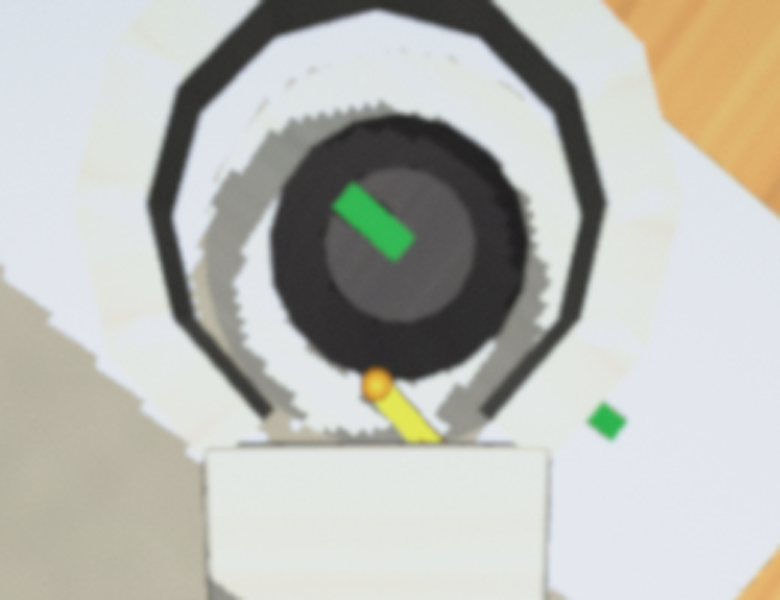

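```bash
python3 - <<'E'
from h import *
c=load('wrist'); B=onz(c,[[333.3,81.7]],.116)[0]; print(B)
E1=np.array([[150,205],[605,205]])/3+[200,0]
o=env.get_obs(); r=R.from_euler('xyz',o['tool_rot'],degrees=True); p=np.array(o['tool_pos'])
o3,d=ray(c,[[333.3,81.7]]); print('bolt in tool',r.inv().apply(B-p))
o3,d=ray(c,E1); o3=r.inv().apply(o3-p); d=r.inv().apply(d); X=(o3+d*((-.0158-o3[2])/d[:,2])[:,None]); print('hole edges',X)
E
```

```text
[0.68412974 0.10476108 0.116     ]
bolt in tool [0.09027308 0.00470866 0.05279397]
hole edges [[ 0.09134285 -0.02367678 -0.0158    ]
 [ 0.09135606  0.02586823 -0.0158    ]]
```

```bash
python3 -m creep '{"translation":[[-0.013,0.03,0.35],[0,0,0.35],[0,0,0],[0,0,0]],"turn":[[0,0,0],[0,0,0],[0,0,0],[0,0,0]],"grip":[0.05,0.05,0.05,0.05]}' | grep -E 'pos|rot|force|wid'
python3 - <<'E'
from h import *
c=snap('wrist'); save(c,'pics/w5.png',(200,0,460,200),3); go(.73,.03,.1,125)
h=cv2.cvtColor(c['frame'],cv2.COLOR_RGB2HSV)
g=h[60:110,:,:]; m=(h[:,:,2]<140)&(h[:,:,1]<80)
for v in (40,60,80,100): 
    k=np.flatnonzero(np.diff(m[v,200:460].astype(int)))+200; print(v,k)
E
```

```text
tool_pos: [0.7354, 0.0292, 0.1139]
tool_rot: [179.9, 0.0, 125.1]
force: [0.6, 0.2, -2.6]
grip_width: 0.0175
grasp_force: 50.0
at [0.7357 0.0292 0.1144] [1.799e+02 1.000e-01 1.251e+02] shift [ 0.049 -0.053  0.18 ] turn [0.0006 0.0004 0.0006]
40 [255 267 276 376 382 394]
60 [250 261 271 303 327 399]
80 [251 260 270 384 388 398]
100 [255 265 277 375 385 394]
```

View pics/w5.png

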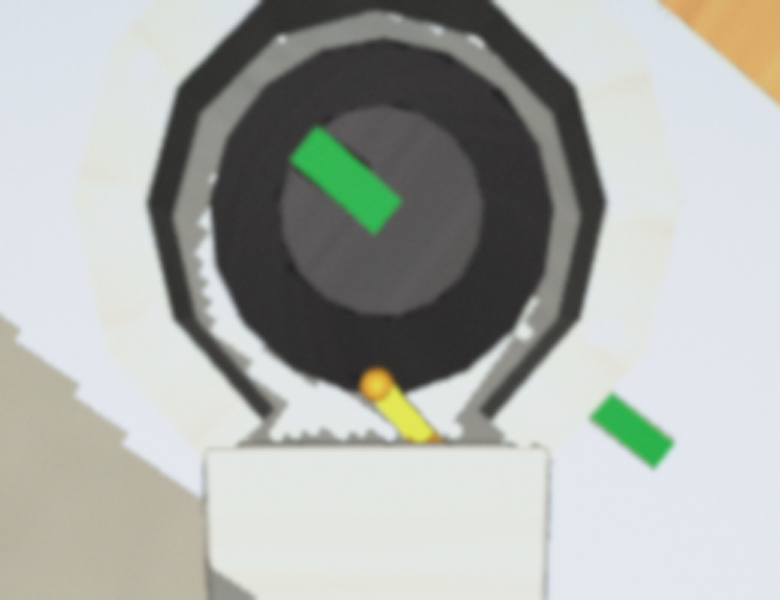

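```bash
python3 - <<'E'
from h import *
c=load('wrist'); o=env.get_obs(); r=R.from_euler('xyz',o['tool_rot'],degrees=True); p=np.array(o['tool_pos'])
B=onz(c,[[327.5,70]],.116)[0]; print(B,r.inv().apply(B-p))
E
```

```text
[0.68406174 0.10502221 0.116     ] [ 0.09168015  0.00138297 -0.00166453]
```

```bash
python3 -m creep '{"translation":[[0,0,0.15],[0,0,0.13],[0,0,0]],"turn":[[0,0,0],[0,0,0],[0,0,0]],"grip":[0.05,0.05,0.05]}' | grep -E 'pos|rot|force|wid'
python3 -m creep '{"translation":[[0,0,0.06],[0,0,0.03],[0,0,0]],"turn":[[0,0,0],[0,0,0],[0,0,0]],"grip":[0.05,0.05,0.05]}' | grep -E 'pos|rot|force|wid'
```

```text
tool_pos: [0.7359, 0.029, 0.0889]
tool_rot: [179.9, 0.1, 125.1]
force: [6.7, -2.1, -5.8]
grip_width: 0.0179
grasp_force: 50.1
tool_pos: [0.7362, 0.0295, 0.085]
tool_rot: [179.8, 0.1, 125.1]
force: [2.8, -0.1, 4.6]
grip_width: 0.0174
grasp_force: 50.0
```

```bash
python3 -m creep '{"translation":[[0.013,-0.159,0],[0.013,-0.159,0],[0,0,0]],"turn":[[0,0,0.0444],[0,0,0.0444],[0,0,0]],"grip":[0.05,0.05,0.05]}' | grep -E 'pos|rot|force|wid'
python3 -m creep '{"translation":[[0.013,-0.159,0],[0.013,-0.159,0],[0.013,-0.159,0],[0,0,0]],"turn":[[0,0,0.0444],[0,0,0.0444],[0,0,0.0444],[0,0,0]],"grip":[0.05,0.05,0.05,0.05]}' | grep -E 'pos|rot|force|wid'
python3 - <<'E'
from h import *
o=env.get_obs(); r=R.from_euler('xyz',o['tool_rot'],degrees=True); print(r.apply([.0916,.0012,0])+o['tool_pos'],o['wrist_torque'])
c=snap('wrist'); save(c,'pics/w6.png',(200,0,460,200),3)
E
```

```text
tool_pos: [0.7139, 0.0177, 0.085]
tool_rot: [179.7, 0.1, 109.0]
force: [6.6, -2.2, 2.8]
grip_width: 0.018
grasp_force: 50.3
tool_pos: [0.6762, 0.013, 0.085]
tool_rot: [179.7, 0.0, 85.0]
force: [5.9, -1.8, 3.2]
grip_width: 0.0175
grasp_force: 50.4
[0.68537941 0.10415179 0.08499419] [-0.65215007 -1.13012352 -0.72887329]
```

View pics/w6.png

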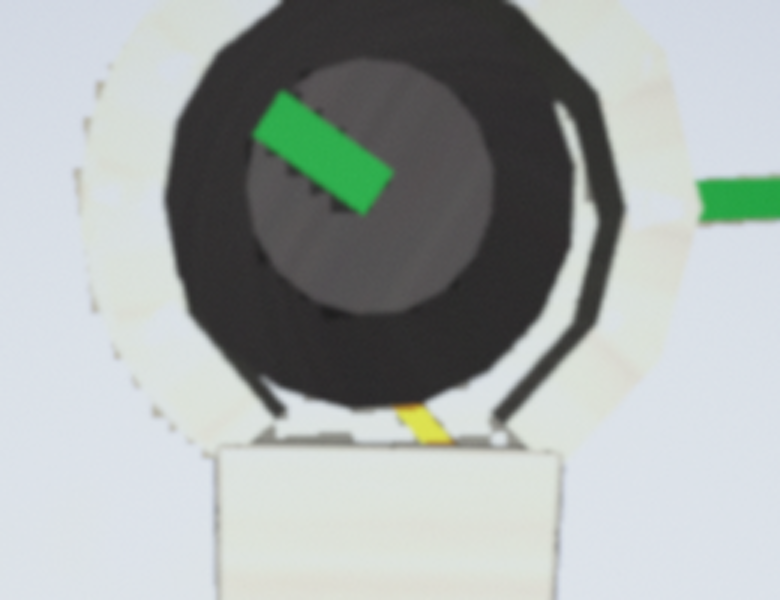

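```bash
cat >> h.py <<'E'
def bolt(c=None):
    c=c or snap('wrist'); h=cv2.cvtColor(c['frame'],cv2.COLOR_RGB2HSV); m=cv2.inRange(h,(45,100,60),(85,255,255)); m[150:]=0
    for q in cv2.findContours(m,0,2)[0]:
        if cv2.contourArea(q)>60:
            w=(onz(c,q.reshape(-1,2),.116)[:,:2]*1000).astype(np.float32); b=cv2.fitLine(w,cv2.DIST_L2,0,.01,.01).ravel()
            print('green px',cv2.boundingRect(q),'xy',w.mean(0).round(1),'dir(mod180)',round(np.degrees(np.arctan2(b[1],b[0]))%180,1))
    o=env.get_obs(); r=R.from_euler('xyz',o['tool_rot'],degrees=True); print('head',r.apply([.0916,.0012,0])+o['tool_pos'],'yaw',o['tool_rot'][2])
E
python3 -c "
from h import *
bolt(load('wrist'))"
python3 -m creep '{"translation":[[0.013,-0.159,0],[0.013,-0.159,0],[0.013,-0.159,0],[0.013,-0.159,0],[0,0,0]],"turn":[[0,0,0.0444],[0,0,0.0444],[0,0,0.0444],[0,0,0.0444],[0,0,0]],"grip":[0.05,0.05,0.05,0.05,0.05]}' | grep -E 'pos|rot|force|wid'
python3 -m creep '{"translation":[[0.013,-0.159,0],[0.013,-0.159,0],[0.013,-0.159,0],[0.013,-0.159,0],[0,0,0]],"turn":[[0,0,0.0444],[0,0,0.0444],[0,0,0.0444],[0,0,0.0444],[0,0,0]],"grip":[0.05,0.05,0.05,0.05,0.05]}' | grep -E 'pos|rot|force|wid'
python3 -c "
from h import *
bolt()"
```

```text
green px (433, 59, 35, 14) xy [720.9 101.2] dir(mod180) 178.3
green px (284, 30, 47, 42) xy [679.7 108.3] dir(mod180) 139.2
head [0.68540743 0.1041613  0.08501363] yaw 85.06762254039099
tool_pos: [0.6286, 0.0304, 0.0849]
tool_rot: [179.7, -0.0, 53.0]
force: [3.2, -4.4, 6.1]
grip_width: 0.0176
grasp_force: 50.4
tool_pos: [0.5976, 0.0703, 0.0849]
tool_rot: [179.8, 0.0, 21.1]
force: [-0.6, -4.3, 10.4]
grip_width: 0.0177
grasp_force: 50.2
green px (284, 27, 48, 42) xy [685.3 110.3] dir(mod180) 77.4
head [0.68352661 0.102087   0.08491316] yaw 21.085444504817588
```

```bash
python3 -m creep '{"translation":[[0.009,0.1595,-0.01],[0.009,0.1595,0],[0.009,0.1595,0],[0.009,0.1595,0],[0.009,0.1595,0]],"turn":[[0,0,-0.0444],[0,0,-0.0444],[0,0,-0.0444],[0,0,-0.0444],[0,0,-0.0444]],"grip":[0.05,0.05,0.05,0.05,0.05]}' | grep -E 'pos|rot|force|wid'
python3 -c "
from h import *
bolt()"
python3 -m creep '{"translation":[[0.009,0.1595,0],[0.009,0.1595,0],[0.009,0.1595,0],[0.009,0.1595,0],[0.009,0.1595,0]],"turn":[[0,0,-0.0444],[0,0,-0.0444],[0,0,-0.0444],[0,0,-0.0444],[0,0,-0.0444]],"grip":[0.05,0.05,0.05,0.05,0.05]}' | grep -E 'pos|rot|force|wid'
python3 -m creep '{"translation":[[0.009,0.1595,0],[0.009,0.1595,0],[0.009,0.1595,0],[0.009,0.1595,0],[0.009,0.1595,0]],"turn":[[0,0,-0.0444],[0,0,-0.0444],[0,0,-0.0444],[0,0,-0.0444],[0,0,-0.0444]],"grip":[0.05,0.05,0.05,0.05,0.05]}' | grep -E 'pos|rot|force|wid'
python3 -c "
from h import *
bolt()"
```

```text
tool_pos: [0.6368, 0.0256, 0.085]
tool_rot: [-179.8, -0.0, 61.4]
force: [-3.2, 1.1, 8.8]
grip_width: 0.0173
grasp_force: 50.2
green px (318, 18, 28, 51) xy [685.2 110.4] dir(mod180) 74.5
green px (427, 0, 43, 30) xy [718.8 101.7] dir(mod180) 177.7
head [0.68309532 0.10376961 0.08495859] yaw 61.64624548530722
tool_pos: [0.6985, 0.0136, 0.085]
tool_rot: [-179.8, -0.0, 101.3]
force: [-4.0, -1.7, 8.9]
grip_width: 0.0172
grasp_force: 50.1
tool_pos: [0.7532, 0.0443, 0.085]
tool_rot: [-179.8, 0.0, 141.2]
force: [-1.2, -2.8, 5.7]
grip_width: 0.0174
grasp_force: 50.0
green px (329, 34, 48, 36) xy [685.1 110.3] dir(mod180) 78.1
head [0.68330716 0.10407185 0.08491781] yaw 141.62644181781093
```

```bash
python3 -m creep '{"translation":[[0.013,-0.159,0],[0.013,-0.159,0],[0.013,-0.159,0],[0.013,-0.159,0],[0.013,-0.159,0]],"turn":[[0,0,0.0444],[0,0,0.0444],[0,0,0.0444],[0,0,0.0444],[0,0,0.0444]],"grip":[0.05,0.05,0.05,0.05,0.05]}' | grep -E 'pos|rot|force|wid'
python3 -m creep '{"translation":[[0.013,-0.159,0],[0.013,-0.159,0],[0.013,-0.159,0],[0.013,-0.159,0],[0.013,-0.159,0]],"turn":[[0,0,0.0444],[0,0,0.0444],[0,0,0.0444],[0,0,0.0444],[0,0,0.0444]],"grip":[0.05,0.05,0.05,0.05,0.05]}' | grep -E 'pos|rot|force|wid'
python3 -c "
from h import *
bolt()"
```

```text
tool_pos: [0.7024, 0.0142, 0.0851]
tool_rot: [179.6, 0.1, 100.8]
force: [7.8, -1.4, -0.9]
grip_width: 0.0179
grasp_force: 50.0
tool_pos: [0.64, 0.0229, 0.085]
tool_rot: [179.6, -0.0, 60.8]
force: [7.5, -3.4, 0.4]
grip_width: 0.0172
grasp_force: 50.0
green px (311, 18, 40, 50) xy [688.8 107.5] dir(mod180) 30.1
green px (416, 0, 39, 25) xy [719.4 100.8] dir(mod180) 172.2
head [0.68494351 0.10273103 0.08499996] yaw 60.54059092185585
```

```bash
python3 -m creep '{"translation":[[0.013,-0.159,0],[0.013,-0.159,0],[0.013,-0.159,0],[0.013,-0.159,0],[0,0,0]],"turn":[[0,0,0.0444],[0,0,0.0444],[0,0,0.0444],[0,0,0.0444],[0,0,0]],"grip":[0.05,0.05,0.05,0.05,0.05]}' | grep -E 'pos|rot|force|wid'
python3 -c "
from h import *
bolt()"
```

```text
tool_pos: [0.6027, 0.0589, 0.0849]
tool_rot: [179.8, 0.0, 29.0]
force: [0.9, -4.5, 5.4]
grip_width: 0.0178
grasp_force: 50.3
green px (316, 18, 40, 49) xy [689.8 104.4] dir(mod180) 174.6
head [0.68346728 0.10217214 0.08485144] yaw 29.020081432752228
```

```bash
python3 -m creep '{"translation":[[0.006,0.08,0],[0.006,0.08,0],[0,0,0],[0,0,-0.2],[0,0,-0.2]],"turn":[[0,0,-0.0222],[0,0,-0.0222],[0,0,0],[0,0,0],[0,0,0]],"grip":[0.05,0.05,0.05,0.05,0.05]}' | grep -E 'pos|rot|force|wid'
python3 -m creep '{"translation":[[0,0,-0.3],[0,0,-0.4],[0,0,0],[0,0,0]],"turn":[[0,0,0],[0,0,0],[0,0,0],[0,0,0]],"grip":[0.05,0.05,0.05,0.05]}' | grep -E 'pos|rot|force|wid'
python3 -c "
from h import *
bolt()
go(.397,-.330,.17,75.2)"
```

```text
tool_pos: [0.609, 0.0513, 0.1161]
tool_rot: [-179.9, 0.1, 37.2]
force: [0.0, 0.7, -2.8]
grip_width: 0.0176
grasp_force: 50.0
tool_pos: [0.6092, 0.0516, 0.171]
tool_rot: [-179.9, 0.1, 37.3]
force: [-0.3, -0.2, -4.9]
grip_width: 0.0174
grasp_force: 50.0
green px (328, 58, 26, 28) xy [688.4 104.6] dir(mod180) 174.6
head [0.68261802 0.10592738 0.17032909] yaw 37.26174105366559
at [0.609  0.0514 0.1705] [-1.799e+02  1.000e-01  3.730e+01] shift [-4.996  2.19   0.011] turn [-0.0008  0.0003 -0.2108]
```

```bash
python3 -m creep '{"translation":[[-0.625,0.274,0],[-0.625,0.274,0],[-0.625,0.274,0],[-0.625,0.274,0],[-0.625,0.274,0]],"turn":[[0,0,0],[0,0,0],[0,0,0],[0,0,0],[0,0,0]],"grip":[0.05,0.05,0.05,0.05,0.05]}' | grep -E 'pos|rot|force|wid'
python3 -m creep '{"translation":[[-0.625,0.274,0],[-0.625,0.274,0],[-0.625,0.274,0],[0,0,0],[0,0,0]],"turn":[[0,0,0],[0,0,0],[0,0,0],[0,0,-0.0527],[0,0,-0.0527]],"grip":[0.05,0.05,0.05,0.05,0.05]}' | grep -E 'pos|rot|force|wid'
python3 -m creep '{"translation":[[0,0,0],[0,0,0],[0,0,0.5],[0,0,0]],"turn":[[0,0,-0.0527],[0,0,-0.0527],[0,0,0],[0,0,0]],"grip":[0.05,0.05,0.05,0.05]}' | grep -E 'pos|rot|force|wid'
python3 -c "
from h import *
snap('wrist')
go(.398,-.330,.008,75.2)"
```

```text
tool_pos: [0.4755, -0.1886, 0.1707]
tool_rot: [-179.9, 0.0, 37.2]
force: [0.6, -1.1, -3.7]
grip_width: 0.0175
grasp_force: 50.0
tool_pos: [0.3961, -0.3311, 0.1706]
tool_rot: [-179.9, -0.0, 56.3]
force: [-0.2, 0.4, -3.9]
grip_width: 0.0179
grasp_force: 50.0
tool_pos: [0.3948, -0.3289, 0.1287]
tool_rot: [-179.5, -0.1, 75.1]
force: [-0.3, 0.3, -3.2]
grip_width: 0.0174
grasp_force: 50.0
at [ 0.396  -0.3301  0.1305] [-179.7   -0.    75.1] shift [0.007 0.031 1.531] turn [-0.0015 -0.0001 -0.0005]
```

```bash
python3 -m creep '{"translation":[[0,0.03,0.5],[0,0,0.5],[0,0,0.3],[0,0,0.15],[0,0,0]],"turn":[[0,0,0],[0,0,0],[0,0,0],[0,0,0],[0,0,0]],"grip":[0.05,0.05,0.05,0.05,0.05]}' | grep -E 'pos|rot|force|wid'
python3 -m creep '{"translation":[[0,0,0.04],[0,0,0],[0,0,0]],"turn":[[0,0,0],[0,0,0],[0,0,0]],"grip":[0.05,0.05,0.05]}' | grep -E 'pos|rot|force|wid'
```

```text
tool_pos: [0.4004, -0.3317, 0.0162]
tool_rot: [-180.0, 0.0, 75.2]
force: [-0.5, 0.5, -2.8]
grip_width: 0.018
grasp_force: 50.0
tool_pos: [0.4005, -0.3317, 0.0131]
tool_rot: [179.9, -0.0, 75.2]
force: [0.9, 0.7, -2.2]
grip_width: 0.0176
grasp_force: 50.0
```

```bash
python3 -m creep '{"translation":[[0,0,0.04],[0,0,0.01],[0,0,0]],"turn":[[0,0,0],[0,0,0],[0,0,0]],"grip":[0.05,0.05,0.05]}' | grep -E 'pos|rot|force|wid'
python3 -m creep '{"translation":[[0,0,0.01],[0,0,0],[0,0,0],[0,0,0],[0,0,0]],"turn":[[0,0,0],[0,0,0],[0,0,0],[0,0,0],[0,0,0]],"grip":[0.05,0.05,0.4,0.5,0.5]}' | grep -E 'pos|rot|force|wid'
python3 -m creep '{"translation":[[0,0,-0.3],[0,0,-0.5],[0,0,-0.5],[0,0,0],[0,0,0]],"turn":[[0,0,0],[0,0,0],[0,0,0],[0,0,0],[0,0,0]],"grip":[0.5,0.5,0.5,0.3,0]}' | grep -E 'pos|rot|force|wid'
python3 -c "
from h import *
c=snap('wrist')
h=cv2.cvtColor(c['frame'],cv2.COLOR_RGB2HSV); m=cv2.inRange(h,(0,150,40),(8,255,255))|cv2.inRange(h,(172,150,40),(180,255,255))
q=max(cv2.findContours(m,0,2)[0],key=cv2.contourArea); w=(onz(c,q.reshape(-1,2),.026)[:,:2]*1000).astype(np.float32); print(cv2.contourArea(q),cv2.minAreaRect(w))
print(headtool(c,zt=(env.get_obs()['tool_pos'][2]-.024)))
"
```

```text
tool_pos: [0.4002, -0.3314, 0.0089]
tool_rot: [-180.0, -0.0, 75.2]
force: [-2.1, 2.0, 2.4]
grip_width: 0.0176
grasp_force: 50.0
tool_pos: [0.4001, -0.3317, 0.0077]
tool_rot: [180.0, 0.0, 75.2]
force: [-0.0, -1.4, -0.2]
grip_width: 0.0388
grasp_force: 0.0
tool_pos: [0.4, -0.331, 0.1112]
tool_rot: [-180.0, -0.0, 75.2]
force: [-0.2, -0.7, -0.3]
grip_width: 0.0307
grasp_force: 0.0
4820.5 ((397.8536376953125, -341.4592590332031), (108.82646942138672, 18.863304138183594), 75.00462341308594)
(array([ 0.0866464 , -0.00368589]), np.float64(0.19126719098752618))
```

```bash
python3 -c "
from h import *
go(.597,-.384,.135,75.3)"
```

```text
at [ 0.3995 -0.3309  0.1108] [-179.9   -0.    75.2] shift [-0.01   2.556 -0.307] turn [-0.0005 -0.0002 -0.0007]
```

```bash
python3 -m creep '{"translation":[[0,0.64,-0.3],[0,0.64,0],[0,0.64,0],[0,0.64,0],[0,0,0]],"turn":[[0,0,0],[0,0,0],[0,0,0],[0,0,0],[0,0,0]],"grip":[0,0,0,0,0]}' | grep -E 'pos|rot|force|wid'
python3 -m creep '{"translation":[[0,0,0],[0,0,0]],"turn":[[0,0,0],[0,0,0]],"grip":[0,0]}' | grep -E 'pos|rot|force|wid'
python3 -c "
from h import *
c=snap('wrist'); u,v=proj(c,[.62,-.297,.068])[0]; print(u,v); a,b=int(max(0,u-110)),int(max(0,v-85)); print(a,b)
save(c,'pics/w7.png',(a,b,a+220,b+170),3.5)
"
```

```text
tool_pos: [0.6003, -0.3829, 0.1313]
tool_rot: [-179.7, 0.0, 75.4]
force: [-0.8, -0.3, 0.3]
grip_width: 0.0005
grasp_force: 0.0
tool_pos: [0.5964, -0.3843, 0.1356]
tool_rot: [-180.0, -0.0, 75.1]
force: [-0.1, -0.3, -0.1]
grip_width: 0.0002
grasp_force: 0.0
325.17734305154045 83.95056186941548
215 0
```

View pics/w7.png

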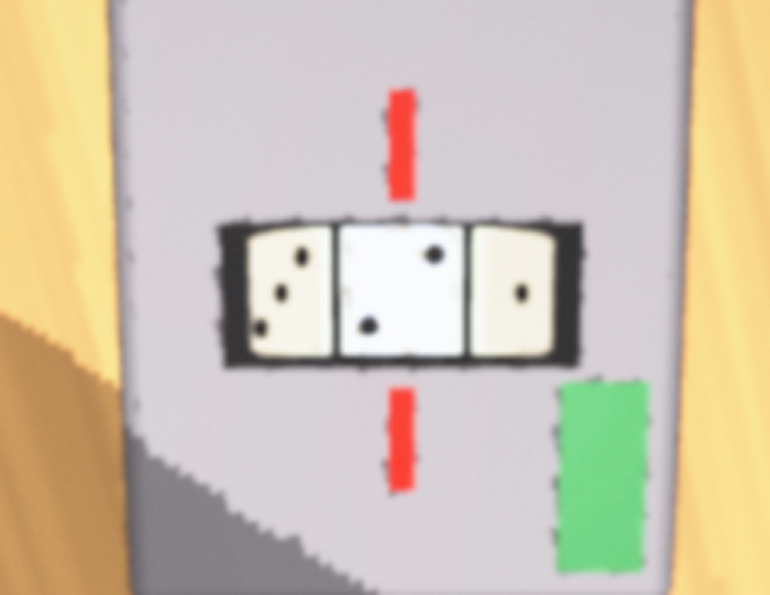

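The wheel shows 2 on top at crop (400,292), 3 on the left (tool −y) and 1 on the right. I therefore rub towards tool +y by two faces, about 39 mm.

```bash
python3 -c "
from h import *
c=load('wrist'); W=onz(c,[[329.3,83.4]],.070)[0]; print(W)
e=np.array([np.sin(np.radians(75.2)),-np.cos(np.radians(75.2))]); s=W[:2]-.010*e
go(s[0],s[1],.080,75.2)"
```

```text
[ 0.62208092 -0.29736458  0.07      ]
at [ 0.5968 -0.3842  0.1359] [-180.    -0.    75.1] shift [ 1.13  -0.099  0.7  ] turn [-0.     -0.0002 -0.0007]
```

```bash
python3 -m creep '{"translation":[[0.57,-0.05,0],[0.56,-0.05,0.3],[0,0,0.4],[0,0,0],[0,0,0]],"turn":[[0,0,0],[0,0,0],[0,0,0],[0,0,0],[0,0,0]],"grip":[0,0,0,0,0]}' 3 | grep -E 'pos|rot|force|wid'
python3 -m creep '{"translation":[[0,0,0.1],[0,0,0]],"turn":[[0,0,0],[0,0,0]],"grip":[0,0]}' | grep -E 'pos|rot|force|wid'
python3 -m creep '{"translation":[[0,0,0.04],[0,0,0]],"turn":[[0,0,0],[0,0,0]],"grip":[0,0]}' | grep -E 'pos|rot|force|wid'
python3 -m creep '{"translation":[[0,0,0.03],[0,0,0]],"turn":[[0,0,0],[0,0,0]],"grip":[0,0]}' | grep -E 'pos|rot|force|wid'
```

```text
tool_pos: [0.6132, -0.296, 0.0815]
tool_rot: [179.9, 0.0, 75.1]
force: [0.9, 0.1, 0.1]
grip_width: 0.0006
grasp_force: 0.0
tool_pos: [0.6131, -0.2951, 0.0719]
tool_rot: [180.0, -0.0, 75.1]
force: [-0.3, -0.0, -0.5]
grip_width: 0.0005
grasp_force: 0.0
tool_pos: [0.6141, -0.2953, 0.0701]
tool_rot: [179.9, 0.0, 75.1]
force: [-1.5, 0.8, 5.5]
grip_width: 0.0006
grasp_force: 2.9
tool_pos: [0.6153, -0.2957, 0.07]
tool_rot: [179.7, -0.0, 75.2]
force: [-2.1, 3.0, 14.4]
grip_width: 0.0006
grasp_force: 7.3
```

```bash
python3 -m creep '{"translation":[[0,0.06,-0.015],[0,0.065,0],[0,0.065,0],[0,0.065,0],[0,0,0]],"turn":[[0,0,0],[0,0,0],[0,0,0],[0,0,0],[0,0,0]],"grip":[0,0,0,0,0]}' | grep -E 'pos|rot|force|wid'
python3 -m creep '{"translation":[[0,0,-0.3],[0,0,-0.5],[-0.56,0,0],[-0.57,0,0],[0,0,0]],"turn":[[0,0,0],[0,0,0],[0,0,0],[0,0,0],[0,0,0]],"grip":[0,0,0,0,0]}' | grep -E 'pos|rot|force|wid'
cat >> h.py <<'E'
def wheel(c=None):
    c=c or snap('wrist'); h=cv2.cvtColor(c['frame'],cv2.COLOR_RGB2HSV); E=[]
    u,v=proj(c,[.6221,-.2974,.07])[0]; print('wheel px',u,v)
    e=np.array([np.sin(np.radians(75.2)),-np.cos(np.radians(75.2)),0]); a=np.array([e[1],-e[0],0])
    # rectified patch: rows=along axis, cols=along rolling
    g=[[np.array([.6221,-.2974,.07])+e*i*5e-4+a*j*5e-4 for i in range(-56,57)] for j in range(-18,19)]
    p=proj(c,np.array(g).reshape(-1,3)).astype(np.float32).reshape(37,113,2); im=cv2.remap(c['frame'],p[:,:,0],p[:,:,1],cv2.INTER_LINEAR)
    hh=cv2.cvtColor(im,cv2.COLOR_RGB2HSV); gr=cv2.inRange(hh,(40,70,50),(90,255,255)); k=np.flatnonzero((gr>0).mean(0)>.4); print('green cols mm',(k[[0,-1]]-56)*.5 if len(k) else None)
    gray=im.max(2); print(''.join('#' if x<110 else '.' for x in np.median(gray[8:29],0)))
    for r in gray[4:33:3]: print(''.join('#' if x<130 else '.' for x in r))
E
python3 -c "
from h import *
wheel()"
```

```text
tool_pos: [0.6351, -0.3009, 0.0693]
tool_rot: [179.7, 0.1, 75.2]
force: [1.5, -0.8, 6.0]
grip_width: 0.0004
grasp_force: 3.3
tool_pos: [0.6061, -0.3932, 0.1331]
tool_rot: [-180.0, 0.2, 74.7]
force: [0.2, -0.7, 0.1]
grip_width: 0.0005
grasp_force: 0.0
wheel px 304.97815469116233 70.22822710677247
green cols mm [-21.5 -12. ]
.....#########.......................#.....................................#..........................########...
.....##########......................#.....................................#..........................#########..
.....##############......######......#..........................####.......##.....................#...#########..
.....##############.......####.......#.....................................##....................#############...
....##########.......................#.....................................#..........................########...
.....#########.......................#................####.................#..........................########...
.....#########.......................#..................#..................#..........................########...
.....#########.......................#.....................................#..........................########...
.....#############........####.......#........#............................#..........................########...
....###############......######......#.......###...........................#........###...............########...
.....#############.........#.........#.....................................#..........................########...
```

Face 3 is now on top, and the green face is next on the −y side. One more identical stroke.

```bash
python3 -m creep '{"translation":[[0,-0.255,0],[0,0,0],[0,0,0]],"turn":[[0,0,0],[0,0,0],[0,0,0]],"grip":[0,0,0]}' | grep -E 'pos|rot|force|wid'
python3 -c "
from h import *
go(.6131,-.2951,.0710,75.2)"
```

```text
tool_pos: [0.5917, -0.3808, 0.1318]
tool_rot: [179.9, -0.0, 75.3]
force: [-0.3, 0.6, 0.1]
grip_width: 0.0006
grasp_force: 0.0
at [ 0.5917 -0.3808  0.1318] [179.9  -0.   75.3] shift [ 1.103 -0.014  0.761] turn [ 0.0003 -0.0003  0.0003]
```

```bash
python3 -m creep '{"translation":[[0.55,-0.007,0],[0.55,-0.007,0.3],[0,0,0.4],[0,0,0],[0,0,0.05]],"turn":[[0,0,0],[0,0,0],[0,0,0],[0,0,0],[0,0,0]],"grip":[0,0,0,0,0]}' | grep -E 'pos|rot|force|wid'
python3 -m creep '{"translation":[[0,0,0.03],[0,0,0]],"turn":[[0,0,0],[0,0,0]],"grip":[0,0]}' | grep -E 'pos|rot|force|wid'
python3 -m creep '{"translation":[[0,0,0.02],[0,0,0]],"turn":[[0,0,0],[0,0,0]],"grip":[0,0]}' | grep -E 'pos|rot|force|wid'
```

```text
tool_pos: [0.6124, -0.298, 0.0729]
tool_rot: [179.9, 0.1, 75.1]
force: [0.0, -0.7, 1.0]
grip_width: 0.0002
grasp_force: 0.0
tool_pos: [0.6119, -0.2979, 0.0701]
tool_rot: [179.9, 0.0, 75.1]
force: [0.1, -0.6, 1.1]
grip_width: 0.0005
grasp_force: 0.6
tool_pos: [0.6124, -0.2981, 0.0698]
tool_rot: [179.8, 0.0, 75.1]
force: [-1.7, 0.8, 7.9]
grip_width: 0.0005
grasp_force: 4.2
```

```bash
python3 -m creep '{"translation":[[0,0.06,0.005],[0,0.065,0],[0,0.065,0],[0,0.065,0],[0,0,0]],"turn":[[0,0,0],[0,0,0],[0,0,0],[0,0,0],[0,0,0]],"grip":[0,0,0,0,0]}' | grep -E 'pos|rot|force|wid'
python3 -m creep '{"translation":[[0,0,-0.3],[0,0,-0.5],[-0.56,0,-0.2],[-0.57,0,-0.2],[0,0,0]],"turn":[[0,0,0],[0,0,0],[0,0,0],[0,0,0],[0,0,0]],"grip":[0,0,0,0,0]}' | grep -E 'pos|rot|force|wid'
python3 -c "
from h import *
wheel()"
```

```text
tool_pos: [0.6334, -0.3035, 0.0695]
tool_rot: [179.7, 0.1, 75.2]
force: [1.4, -1.3, 7.7]
grip_width: 0.0007
grasp_force: 3.7
tool_pos: [0.605, -0.3957, 0.1665]
tool_rot: [179.9, 0.3, 74.7]
force: [-0.2, 0.0, 0.4]
grip_width: 0.0009
grasp_force: 0.0
wheel px 307.77600590418854 69.5164540706395
green cols mm [-7.  7.]
.....#######...........................................................................................#######...
.....########........................#........#............................##.........................########...
.....########..............##........#.......####..............#####........#.........................#########..
....#############....................#......................................#.....................############...
....#########.........................................................................................########...
....########..........................................................................................########...
.....#######.........##....................................................................###........########...
.....#######..........................................................................................########...
.....#######..................................##.................##...................................########...
....#############..........##...............#####...............####.......#........###...............########...
....#########..............................................................#..........................########...
```

Green face 4 is centred. A last numeric check against the starting picture, then I hand in.

```bash
python3 -m creep '{"translation":[[-0.3,-0.6,0],[0,-0.6,0],[0,0,0]],"turn":[[0,0,0],[0,0,0],[0,0,0]],"grip":[0,0,0]}' | grep -E 'time|pos'
python3 - <<'E'
from h import *
c=snap('top'); a=cv2.imread('pics/top0.png')[:,:,::-1].astype(int); b=c['frame'].astype(int)
for n,(x0,y0,x1,y1) in dict(jar=(190,168,225,205),weight=(145,190,175,220),block=(430,140,452,172),wrench=(448,295,550,342)).items():
    print(n,np.abs(a-b)[y0:y1,x0:x1].mean().round(1))
h=cv2.cvtColor(c['frame'],cv2.COLOR_RGB2HSV); m=cv2.inRange(h,(100,120,40),(130,255,255)); m[:220]=0; m[:,:260]=0;m[:,410:]=0
q=max(cv2.findContours(m,0,2)[0],key=cv2.contourArea).reshape(-1,2); print(cv2.boundingRect(q))
m=cv2.inRange(h,(0,150,60),(8,255,255)); m[:250]=0; m[:,:430]=0
for q in cv2.findContours(m,0,2)[0]:
    if cv2.contourArea(q)>50: print('red',cv2.boundingRect(q))
E
```

```text
time_s: 49.08
tool_pos: [0.5057, -0.3864, 0.1626]
jar 4.8
weight 5.1
block 6.1
wrench 21.7
(279, 232, 118, 11)
red (489, 315, 14, 10)
```

```bash
python3 -c "
from cell import env
print(env.sign_off())"
```

```text
the job is handed in; nothing more can be done
None
```

The job is handed in at about 49 s of the 210 s allowed: four pucks in the drawer, drawer home, bolt turned about 4° past the green marks, wrench back on its mat, and timer at 4 (green). The jar, weight and block looked undisturbed in the final top picture, and pushing the drawer home peaked at about 70 N on the closed fingertips.

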